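# Run the drill guide round the rib jig's bent rod to its stop

### The arm

A 7-joint arm with a two-finger parallel gripper is mounted at the origin on the work surface. World frame = base frame: x ahead of the robot, y to its left, z up, the work surface at z = 0. Lengths are in m, angles in rad, forces in N, time in s.
With the tool pointing down it reaches from about 0.425 to 1.025 m from the base axis. Payload 9.4 kg.
Tool frame: the origin (TCP) lies at the very end of the fingers, on their centre line; the grasp point (between the pads) lies 19 mm behind it; z points along the fingers, y is the line along which they close (so a half turn about z gives the same grasp; the last joint's range is limited). The gripper opens to 85 mm and grips with 20 to 120 N. Pads are 22 mm wide; open, the fingers measure 114 mm over their backs; the gripper's body (76 mm by 85 mm) begins 54 mm behind the grasp point. The pads swing forward as they close: fully open they stand 13 mm farther back than shut.
Start: joints at [-1.316, 0.599, -0.003, 1.599, 0.002, 0.943, -0.08], TCP at [0.236, 0.685, 0.231] pointing down, gripper open.
Joint ranges: [-2.57, 2.57], [-0.35, 1.97], [-1.29, 1.29], [0.11, 2.56], [-1.05, 4.19], [0.11, 1.86], [-2.63, 2.63]. Speed limits (rad/s): [2.22, 2.22, 3.01, 3.01, 3.14, 3.14, 3.14].

### API

Orientations are given as a rotation vector (axis times angle).
In Python, from cell import arm, snapshot, get_calibration, search_frame, outline_of, tip_of gives the robot as it stands. The module is installed in compiled form; this text tells all that it offers.
- The arm moves only by the tool servo_tool, never from a script. Its argument "increments" is a list of rows, each an object with "gripper": the finger opening in cm, from 0 to 8.54; "travel": the shift along the tool's x, y, z in cm, a list of three; "rot": the turn, a rotation vector about the tool's x, y, z in rad, a list of three. In form: [{"gripper": gripper, "travel": [tx, ty, tz], "rot": [rx, ry, rz]}, ...]. A call has 1 to 5 rows; each row shifts and turns the commanded pose from where the row before left it, along the tool's axes as they then stand; what a row does not reach is not made up. A row lasts 1/12 s, in which the tool goes at most 41.7 mm and 7.16 degrees, less where a joint would pass 70% of its speed; a pose out of reach is approached as far as the arm can. A call with a gripper value outside its range is refused whole. The fingers move at their own pace and stop on an object; "squeeze" is the grip in N (left out, the last holds). Time passes only in rows, so rows that do not move let the fingers close. It gives the time, the measured TCP pose, the force, the opening and the grip force at its end, in the units of the state.
- arm.observe(): the state, without advancing time (a new reading comes with each control period).
- snapshot(name): name is "scene" or "top"; returns the picture (400x640x3 uint8, red, green, blue); there is no depth.
- get_calibration(name): a dict with "mtx" (3x3 intrinsics, pixels), "dist_coeffs" ([k1, k2, p1, p2, k3] as OpenCV has them; the pictures are not rectified), "world_to_cam" (4x4, takes a point from world to camera coordinates). Camera axes: x right, y down, z forward; pixel columns grow to the right and rows downward; lengths in m; the calibration is good to about 2 mm. A picture is of the moment at which its call begins. get_calibration takes no time and is no camera call.
- arm.job_done(): hands the job in; it is judged then, once.
Trained networks look in the newest picture that a camera, given by its name, has taken for a name from the list of things; names that differ only in an ending like _2 or _b are one class to them, and where a whole thing is asked for, a point or a joint stands for the part that bears it (a point fixed in the world has none). Each returns a list of dicts, best first, with "score" (0 to 1); they miss things now and then, are a little off and sometimes report something else, mostly with a low value. They report only what shows in the picture. A call takes as long as a camera call. They do not tell look-alikes from the thing itself.
- search_frame(camera, target): "at" ([column, row] in pixels, amid what is visible of it).
- outline_of(camera, target): "pixels" (400x640 bool, what is visible of it) and "at" ([column, row] in pixels, amid what is visible of it).
- tip_of(camera, target): "at" ([column, row] in pixels: a listed point, or the origin of a listed thing).
The state is a dict: "time_s": time; "joint_pos": joint angles; "dq": joint speeds; "joint_torque": joint torques, N m; "ee_pos": TCP position; "tool_rot": TCP orientation; "ft_force": force on the tool from outside, world axes, zero at the start; "moment": the same for the moment, N m; "gripper_width": finger opening in m; "gripper_force": force on a finger pad.
Only numpy, scipy, OpenCV 4.12 (cv2) and the standard library are available. Lean on these libraries where they do the work, as an engineer would, in place of code of your own. Each camera call takes 0.05 s, during which the arm holds its last target. There are 200 camera calls.

### The job

Pick up the drill guide, thread its bore over the free end of the rib jig's bent steel rod, and slide it round the bend, turning it with the rod, until it sits fully home against the steel stop at the other end. Work gently: it must run without being forced against the jig. Then let go of it and leave everything else where it is.

Things in the scene. Friction and masses are not known exactly. Their poses are not given: they have to be found in the camera images.
- guide_mid (a point): Centre (half-way up, 46 mm above the sole) of the drill guide, a loose 0.2 kg aluminium block with dark steel sole, 32 mm long (x) x 44 wide (y) x 46 high, bored through along x; a square wooden grip 24 x 24 mm, 46 mm high, stands on the middle of its top (92 mm in all). Two brass drill bushes, 2.5 mm proud, 17 mm either side of the grip's middle. Starts upright. Either way round will do.
- guide_bore (a point): Centre of the drill guide's bore, 27 mm above its sole, 19 mm below guide_mid; x is the bore's axis. The bore is straight, 15 mm wide, 32 mm long, open at both ends.
- jig: The rib jig, fixed to the bench: board 240 (x) x 220 (y) x 18 mm, origin at the centre of its underside, z up. A stiff steel rod 12 mm thick, its ends 75 mm above the bench, stands over it, held only at its stop end. Bending has sprung it out of level: between its ends it strays from that height by up to 8 mm, differently each time and not measured. Rib below: top 34 mm above the bench.
- rod_tip (a point): Tip of the rod's free end, on its centre line, at (-85, 115, 75) mm in the jig's frame; axes as the jig's. The last 24 mm taper to 5 mm thick. From the tip the rod runs straight along the jig's -y for 60 mm, then the bend begins.
- bend_centre (a point): Centre of the rod's bend in plan, at (45, 55, 75) mm in the jig's frame; axes as the jig's. Seen from above, from (-85, 55) the rod's centre line follows a circle of radius 130 mm about this point for 1.3 rad, counter-clockwise (first along -y, then turning towards +x), then runs straight for 36 mm to the stop face.
- rod_home (a point): Where the bore's centre lies when the guide is fully home, at (29.5, -75.6, 75) mm in the jig's frame: on the rod's centre line, 16 mm before the stop face. Level x points along the rod to the stop, 0.271 rad clockwise of the jig's x. The stop is a steel disc, 30 mm across, on a wooden post 36 mm wide, top 94 mm above the bench.
- glue: Bystander: white glue bottle, 50 mm across, 100 mm high; origin under its centre. It may stand nearer or farther than the guide.
- mallet: Bystander: hammer with wooden handle and rubber head, 220 mm long, lying to the right of the jig.
- peg_pot: Bystander: small dark steel pot, 60 mm across, 55 mm high, to the right of the jig; origin under its centre.
Things that resemble listed ones, but are neither listed nor needed, are in the scene too. What is shaped like the part that bears guide_mid but orange is not meant.

How it is judged:
On the way:
1. the guide is threaded on the straight free end of the rod (y of guide_bore in the frame of rod_tip between -0.06 and -0.026 m and x of guide_bore in the frame of rod_tip between -0.005 and 0.005 m and z of guide_bore in the frame of rod_tip between -0.008 and 0.008 m and angle between the x axis of guide_bore and the y axis of rod_tip, either way round below 0.2 rad), for 0.05 s.
At the end, for the whole second after the job is handed in: the guide sits on the rod at the stop (bore centre within 6 mm of the home point and no more than 3.5 mm short of it along the rod), its bore in line with the rod's end within 0.25 rad, upright within 0.3 rad, at rest and released (distance between guide_bore and rod_home below 0.006 m and x of guide_bore in the frame of rod_home above -0.0035 m and angle between the x axis of guide_bore and the x axis of rod_home, either way round below 0.25 rad and linear speed of guide below 0.02 m/s and angle between guide_bore's own z axis and vertical below 0.3 rad); the robot touches nothing.
It fails at once if the guide pressed against the jig with more than 20 N (contact force between guide and jig above 20 N).
It fails at once if the robot pressed on the jig (contact force between the arm and jig above 5 N).
It fails at once if a bystander moved more than 30 mm (distance of any of glue, mallet, peg_pot from where it was at the start of the episode above 0.03 m).
It also fails if it takes over 69 s, if anything falls off the work surface, if the arm or the gripper's body presses on something with over 40 N, if the wrist force passes 120 N, or if a joint passes its speed limit or range.

## Working session

There is one attempt and no reset: what is moved stays moved. The work goes in short steps, Python scripts to look and compute and a tool call to move; the robot and the scene stay as the last step left them, time stands still between calls to the robot, and variables do not carry over. Pictures are saved under pics/ and viewed, at most 10 in all, crops included, and the job is handed in when it is done.

Besides the shell and the picture viewer there is one more tool, called after "Emit:" by a JSON object that holds its "op" and its "data", one argument or row to a line. servo_tool: Moves the arm, as the interface text tells. Its arguments: {"type":"object","properties":{"increments":{"type":"array","items":{"type":"object","properties":{"gripper":{"type":"number"},"travel":{"type":"array","items":{"type":"number"}},"rot":{"type":"array","items":{"type":"number"}}}}},"squeeze":{"type":"number"}},"required":["increments"]}

```bash
mkdir -p pics; cat > h.py <<'E'
import numpy as np, cv2
from cell import arm, snapshot, get_calibration, search_frame, outline_of, tip_of
def save(n,im,s=1.0): cv2.imwrite('pics/'+n,cv2.resize(im[:,:,::-1],None,fx=s,fy=s,interpolation=cv2.INTER_CUBIC))
E
python3 - <<'E'
from h import *
a=snapshot("scene");b=snapshot("top")
np.save('a0',a);np.save('b0',b)
save('s0.png',np.vstack([a,b])[:, :],0.74)
print(arm.observe())
for c in("scene","top"):
    print(c,get_calibration(c))
    for t in("guide_mid","guide_bore","rod_tip","bend_centre","rod_home","jig","glue"):
        print(t,[(np.round(d["at"],1).tolist(),round(d["score"],2)) for d in tip_of(c,t)][:4])
    print([(np.round(d["at"],1).tolist(),round(d["score"],2)) for d in search_frame(c,"guide_mid")])
E
```

```text
{'time_s': 0.1, 'joint_pos': array([-1.31569118,  0.60003489, -0.00254921,  1.60004281,  0.00179832,
        0.94292522, -0.07977362]), 'dq': array([ 0.00104627, -0.00162012,  0.0004183 , -0.00074173, -0.00171489,
        0.00104637,  0.00091082]), 'joint_torque': array([ 5.62453381e-03, -7.77992892e+01,  1.57003339e+00, -2.58623672e+01,
        1.26453172e-02,  5.52946643e-03,  7.35197546e-06]), 'ee_pos': array([0.23603892, 0.685051  , 0.23051316]), 'tool_rot': array([-5.18655552e-01, -3.09837465e+00,  2.20535131e-03]), 'ft_force': array([ 0.06338261, -0.69547648, -0.13202355]), 'moment': array([-0.01735881, -0.00879743, -0.02323747]), 'gripper_force': 0.0, 'gripper_width': 0.08542018745833468}
scene {'mtx': array([[460.45276286,   0.        , 326.74133497],
       [  0.        , 460.45276286, 195.46649845],
       [  0.        ,   0.        ,   1.        ]]), 'dist_coeffs': array([-0.00031917,  0.        ,  0.        ,  0.        ,  0.        ]), 'world_to_cam': array([[ 0.22212255,  0.97478015,  0.02156917, -0.08219453],
       [ 0.58745757, -0.11614241, -0.80087736, -0.27386332],
[... 915 characters left out ...]
 -0.99981472,  0.01043447, -0.05693479],
       [-0.99562033, -0.01706667, -0.09191784,  0.54673422],
       [ 0.09207889, -0.00890197, -0.99571192,  1.48690887],
       [ 0.        ,  0.        ,  0.        ,  1.        ]])}
guide_mid [([195.9, 191.2], 0.67), ([213.0, 214.2], 0.64), ([184.9, 232.1], 0.56)]
guide_bore [([214.1, 213.6], 0.74), ([186.6, 231.5], 0.73), ([194.0, 192.2], 0.57)]
rod_tip [([291.4, 223.4], 0.72), ([212.9, 216.9], 0.29)]
bend_centre [([316.2, 182.0], 0.94)]
rod_home [([356.8, 193.6], 0.69)]
jig [([331.7, 204.5], 0.98), ([437.5, 232.9], 0.39)]
glue [([228.0, 182.5], 0.68), ([215.9, 215.0], 0.16)]
[([193.7, 189.3], 0.75), ([215.5, 216.1], 0.69), ([186.3, 229.9], 0.54)]
```

View pics/s0.png

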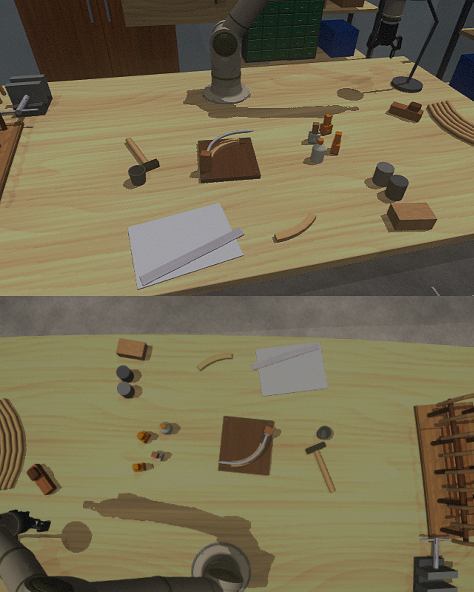

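```bash
python3 - <<'E'
from h import *
a=np.load('a0.npy');b=np.load('b0.npy')
A=cv2.resize(a[140:240,390:480],None,fx=4.4,fy=4.4,interpolation=cv2.INTER_CUBIC)
B=cv2.resize(b[170:250,165:245],None,fx=4.4,fy=4.4,interpolation=cv2.INTER_CUBIC)
o=np.zeros((440,396+352,3),np.uint8);o[:A.shape[0],:396]=A;o[:352,396:]=B
save('c1.png',o)
A=cv2.resize(a[160:260,255:365],None,fx=3.6,fy=3.6,interpolation=cv2.INTER_CUBIC)
B=cv2.resize(b[155:255,285:380],None,fx=3.6,fy=3.6,interpolation=cv2.INTER_CUBIC)
save('c2.png',np.hstack([A,B]))
E
```

```text
(no output)
```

View pics/c1.png

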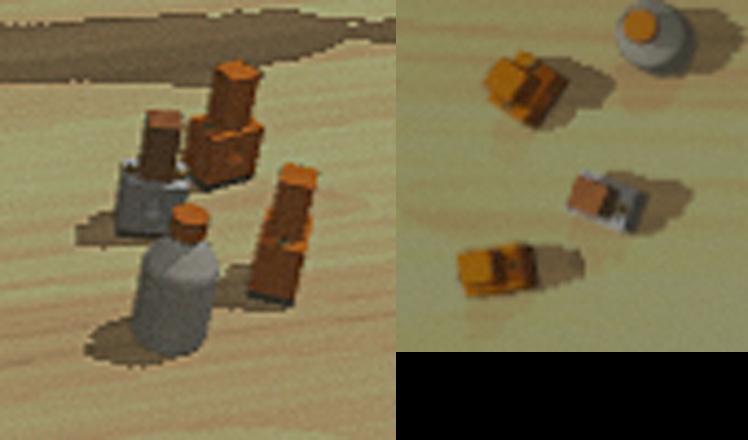

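View pics/c2.png

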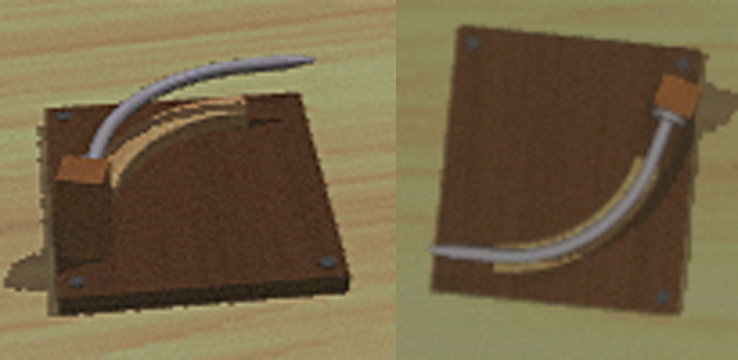

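Top crop: the grey guide with brown grip is at scene (424,180) and top (213,214). The look-alikes are orange: scene (441,167) and (456,193), top (195,190) and (186,231). So the grey one is the right one. Next I fit the silhouettes for guide and jig poses.

```bash
cat >> h.py <<'E'
from scipy.optimize import minimize
CAL={c:get_calibration(c) for c in("scene","top")}
def proj(c,P):
    k=CAL[c];w=k["world_to_cam"];r=cv2.Rodrigues(w[:3,:3])[0]
    return cv2.projectPoints(np.asarray(P,float).reshape(-1,1,3),r,w[:3,3],k["mtx"],k["dist_coeffs"])[0].reshape(-1,2)
def box(cx,cy,lx,ly,z0,z1): return np.array([[cx+a*lx/2,cy+b*ly/2,z] for a in(-1,1) for b in(-1,1) for z in(z0,z1)])
GUIDE=[box(0,0,.032,.044,0,.046),box(0,0,.024,.024,.046,.092)]
def rod(dz=lambda s:0*s,n=60):
    s=np.linspace(0,.06+.169+.036,n);a=np.clip((s-.06)/.13,0,1.3);e=np.maximum(s-.229,0)
    x=.045-.13*np.cos(a)+e*np.sin(1.3);y=.055-.13*np.sin(a)-e*np.cos(1.3)+np.maximum(.06-s,0)
    return s,np.c_[x,y,.075+dz(s)]
def tf(P,p): 
    c,s=np.cos(p[2]),np.sin(p[2]);P=np.asarray(P);return np.c_[p[0]+c*P[:,0]-s*P[:,1],p[1]+s*P[:,0]+c*P[:,1],P[:,2]+(p[3] if len(p)>3 else 0)]
S=8
def mask(c,parts,p):
    m=np.zeros((400*S//2,640*S//2),np.uint8)
    for q in parts:
        h=cv2.convexHull(((proj(c,tf(q,p))+.5)*S/2).astype(np.float32))
        cv2.fillConvexPoly(m,np.round(h).astype(np.int32),255)
    return cv2.resize(m,(640,400),interpolation=cv2.INTER_AREA)/255.
def fit(parts,obs,p0,step):
    f=lambda p:sum(np.abs(mask(c,parts,p)-o).sum() for c,o in obs.items())
    r=minimize(f,p0,method='Nelder-Mead',options=dict(initial_simplex=np.vstack([p0]+[np.array(p0)+np.eye(len(p0))[i]*step[i] for i in range(len(p0))]),maxiter=200,xatol=1e-4,fatol=.2))
    return r.x,r.fun
def ray(c,uv,z):
    k=CAL[c];w=k["world_to_cam"];u=cv2.undistortPoints(np.array([[uv]],float),k["mtx"],k["dist_coeffs"])[0,0]
    d=w[:3,:3].T@np.r_[u,1];o=-w[:3,:3].T@w[:3,3];return o+d*(z-o[2])/d[2]
E
python3 - <<'E'
from h import *
G={};J={}
for c,g in(("scene",(424,180)),("top",(213,214))):
    snapshot(c)
    L=outline_of(c,"guide_mid");b=min(L,key=lambda d:np.hypot(*(np.array(d["at"])-g)));G[c]=b["pixels"].astype(float)
    J[c]=outline_of(c,"jig")[0]["pixels"].astype(float)
    print(c,b["at"],G[c].sum(),J[c].sum(), "ray", ray(c,b["at"],.046))
np.savez('m0',gs=G["scene"],gt=G["top"],js=J["scene"],jt=J["top"])
g0=ray("top",(216,214),.03)
for yaw in(-.9,-.5,0,.4,.8,1.2):
    print("both",*fit(GUIDE,G,[g0[0],g0[1],yaw],[.01,.01,.3]))
_,R=rod()
JP=[box(0,0,.24,.22,0,.018)]
a=.271;e=np.array([np.cos(a),-np.sin(a)]);pc=R[-1,:2]+e*.02
JP.append(box(pc[0],pc[1],.036,.036,0,.094))
for i in range(0,59,3):
    JP.append(np.vstack([R[i:i+4]+d for d in .006*np.array([[1,0,0],[-1,0,0],[0,1,0],[0,-1,0],[0,0,1],[0,0,-1]])]))
j0=ray("top",(331.7,204.5),0)
for ob in(J,{"scene":J["scene"]},{"top":J["top"]}):
    print("jig",list(ob),*fit(JP,ob,[j0[0],j0[1],-.1],[.01,.01,.1]))
E
```

```text
scene [424.1, 180.1] 400.0 4515.0 ray [0.50297644 0.27602758 0.046     ]
top [213.8, 217.8] 200.0 5112.0 ray [0.48476976 0.27482378 0.046     ]
both [ 0.49331014  0.28183128 -0.2651024 ] 80.09019607843138
both [ 0.4930338   0.28208437 -0.25344213] 79.09019607843138
both [ 0.49322314  0.28215051 -0.24664911] 78.21176470588235
both [0.49266935 0.28214029 0.6656513 ] 103.6549019607843
both [0.49331079 0.2819127  0.6787621 ] 102.84313725490196
both [0.49330383 0.28137182 1.47549432] 119.70980392156864
jig ['scene', 'top'] [ 0.54556449 -0.09717062 -0.09537299] 460.7725490196078
jig ['scene'] [ 0.54899168 -0.10036802 -0.08483007] 219.57254901960783
jig ['top'] [ 0.54447354 -0.0961706  -0.08450763] 123.78039215686275
```

```bash
python3 - <<'E'
from h import *
a=np.load('a0.npy');b=np.load('b0.npy')
C=np.array([[-.12,.11,.018],[.12,.11,.018],[.12,-.11,.018],[-.12,-.11,.018]])
uv={"top":[(295.3,235.6),(302.2,162.5),(370.8,168.3),(364.7,242.2)],"scene":[(338.6,185.8),(352.2,237.8),(270.8,243.9),(268.3,190)]}
from scipy.optimize import least_squares
im={"scene":a,"top":b}
for c in uv:
    P=np.array([ray(c,np.array(u)-.5,.018) for u in uv[c]])
    r=least_squares(lambda p:(tf(C,p)-P)[:,:2].ravel(),[.55,-.1,-.1]);print(c,r.x,np.round(r.fun*1e3,1))
out=[]
for c,(x0,y0,x1,y1) in(("scene",(255,160,355,260)),("top",(285,155,385,255))):
    f=4;I=cv2.resize(im[c][y0:y1,x0:x1],None,fx=f,fy=f,interpolation=cv2.INTER_CUBIC)
    for p,col in(((.5456,-.0972,-.090),(255,255,0)),):
        for L,cl in((C,1),(rod()[1],0)):
            q=(proj(c,tf(L,p))-[x0,y0]+.5)*f
            cv2.polylines(I,[np.round(q).astype(np.int32)],bool(cl),col,1)
    out.append(I)
save('o1.png',np.hstack(out))
out=[]
for c,(x0,y0,x1,y1) in(("scene",(400,155,450,205)),("top",(190,190,240,240))):
    f=8;I=cv2.resize(im[c][y0:y1,x0:x1],None,fx=f,fy=f,interpolation=cv2.INTER_CUBIC)
    p=(.4932,.282,-.25)
    for B in GUIDE:
        q=(proj(c,tf(B,p))-[x0,y0]+.5)*f
        for i in range(8):
            for j in range(i):
                if bin(i^j).count('1')==1: cv2.line(I,tuple(map(int,q[i])),tuple(map(int,q[j])),(255,255,0),1)
    out.append(I)
save('o2.png',np.hstack(out))
E
```

```text
top [ 0.54548316 -0.099415   -0.07387539] [-1.9 -0.9  1.9 -1.2  0.5  1.3 -0.6  0.9]
scene [ 0.55156518 -0.09984356 -0.09238103] [ 1.5  1.  -1.   1.1 -1.7 -0.6  1.2 -1.5]
```

View pics/o1.png

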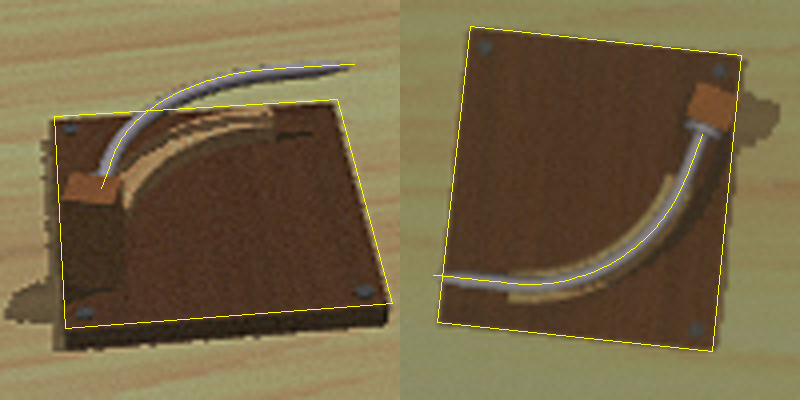

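View pics/o2.png

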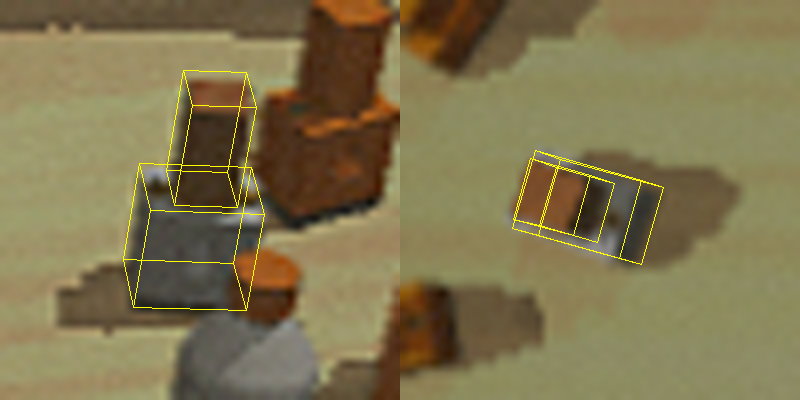

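Overlays: the jig fit agrees in top. The scene view is biased about 1.5 px up for both jig and guide, so this is a camera bias. The guide wireframe at yaw −0.25 fits, with the bushes either side of the grip along y. I move now.

```bash
cat >> h.py <<'E'
from scipy.spatial.transform import Rotation as Ro
def state():
    o=arm.observe();M=Ro.from_rotvec(o["tool_rot"]).as_matrix()
    th=np.arctan2(M[1,1],M[0,1]);return o,M,th
def plan(tx,ty,tz,th,n,start=None):
    "rows to reach xyz, tool-y heading th, from measured pose"
    o,M,t0=state();p=np.array(o["ee_pos"]) if start is None else np.array(start[:3]); t0=t0 if start is None else start[3]
    d=(np.array([tx,ty,tz])-p)/n;r=(th-t0+np.pi)%(2*np.pi)-np.pi
    for i in range(n):
        a=t0+r*i/n
        v=[d@[-np.sin(a),np.cos(a),0],d@[np.cos(a),np.sin(a),0],-d[2]]
        print([round(float(x)*100,2) for x in v],[0,0,round(float(-r/n),4)])
def st():
    o,M,th=state();print("t",round(o["time_s"],2),"pos",np.round(o["ee_pos"],4),"th",round(th,4),"zax",np.round(M[:,2],3),"F",np.round(o["ft_force"],2),"M",np.round(o["moment"],2),"w",round(o["gripper_width"],4),round(o["gripper_force"],1))
E
python3 -c "
from h import *
st();plan(.493,.282,.16,1.32,14)"
```

```text
t 1.2 pos [0.2362 0.6855 0.2313] th 1.239 zax [ 0.  0. -1.] F [-0.13  0.67 -0.48] M [-0.06  0.01  0.01] w 0.0852 0.0
[-2.67, -2.13, 0.51] [0, 0, -0.0058]
[-2.66, -2.14, 0.51] [0, 0, -0.0058]
[-2.65, -2.16, 0.51] [0, 0, -0.0058]
[-2.64, -2.17, 0.51] [0, 0, -0.0058]
[-2.62, -2.19, 0.51] [0, 0, -0.0058]
[-2.61, -2.2, 0.51] [0, 0, -0.0058]
[-2.6, -2.22, 0.51] [0, 0, -0.0058]
[-2.58, -2.23, 0.51] [0, 0, -0.0058]
[-2.57, -2.25, 0.51] [0, 0, -0.0058]
[-2.56, -2.26, 0.51] [0, 0, -0.0058]
[-2.55, -2.28, 0.51] [0, 0, -0.0058]
[-2.53, -2.29, 0.51] [0, 0, -0.0058]
[-2.52, -2.31, 0.51] [0, 0, -0.0058]
[-2.51, -2.32, 0.51] [0, 0, -0.0058]
```

Emit:
{"op": "servo_tool", "data": {
  "increments": [
    {"gripper":8,"travel":[-2.66,-2.14,0.4],"rot":[0,0,-0.006]},
    {"gripper":7,"travel":[-2.65,-2.15,0.4],"rot":[0,0,-0.006]},
    {"gripper":6.5,"travel":[-2.65,-2.16,0.4],"rot":[0,0,-0.006]},
    {"gripper":6,"travel":[-2.64,-2.17,0.4],"rot":[0,0,-0.006]},
    {"gripper":6,"travel":[-2.62,-2.18,0.4],"rot":[0,0,-0.006]}
  ]
}}

```text
time_s: 1.62
ee_pos: [0.3283, 0.54, 0.2112]
tool_rot: [0.471, 3.106, 0.0]
ft_force: [0.5, 0.3, 0.9]
gripper_width: 0.0602
gripper_force: 0.0
```

Emit:
{"op": "servo_tool", "data": {
  "increments": [
    {"gripper":6,"travel":[-2.61,-2.2,0.4],"rot":[0,0,-0.006]},
    {"gripper":6,"travel":[-2.6,-2.22,0.4],"rot":[0,0,-0.006]},
    {"gripper":6,"travel":[-2.58,-2.23,0.4],"rot":[0,0,-0.006]},
    {"gripper":6,"travel":[-2.57,-2.25,0.4],"rot":[0,0,-0.006]},
    {"gripper":6,"travel":[-2.55,-2.26,0.4],"rot":[0,0,-0.006]}
  ]
}}

```text
time_s: 2.03
ee_pos: [0.4203, 0.3962, 0.1913]
tool_rot: [0.425, 3.112, 0.001]
ft_force: [0.6, 0.3, 0.1]
gripper_width: 0.06
gripper_force: 0.0
```

Emit:
{"op": "servo_tool", "data": {
  "increments": [
    {"gripper":6,"travel":[-2.55,-2.28,0.4],"rot":[0,0,-0.006]},
    {"gripper":6,"travel":[-2.53,-2.29,0.4],"rot":[0,0,-0.006]},
    {"gripper":6,"travel":[-2.52,-2.31,0.4],"rot":[0,0,-0.006]},
    {"gripper":6,"travel":[-2.5,-2.32,0.4],"rot":[0,0,-0.006]},
    {"gripper":6,"travel":[0,0,0],"rot":[0,0,0]}
  ]
}}

```text
time_s: 2.45
ee_pos: [0.4969, 0.2751, 0.1748]
tool_rot: [0.401, 3.114, -0.006]
ft_force: [-0.4, -1.3, 0.6]
gripper_width: 0.0601
gripper_force: 0.0
```

```bash
python3 - <<'E'
from h import *
st();plan(.493,.282,.055,1.32,6)
b=snapshot("top");a=snapshot("scene");np.save('b1',b);np.save('a1',a)
o,M,th=state();tcp=o["ee_pos"]
out=[]
for c,I in(("scene",a),("top",b)):
    u=proj(c,[tcp,[.493,.282,.046]]);print(c,u)
    x0,y0=(u.mean(0)-[45,50]).astype(int);J=cv2.resize(I[y0:y0+100,x0:x0+90],None,fx=4.4,fy=4.4,interpolation=cv2.INTER_CUBIC)
    for q in u: cv2.circle(J,tuple(int(v) for v in (q-[x0,y0]+.5)*4.4),4,(0,255,0),1)
    out.append(J)
save('p1.png',np.hstack(out))
E
```

```text
t 2.45 pos [0.4969 0.2751 0.1748] th 1.3145 zax [ 0.001 -0.004 -1.   ] F [-0.44 -1.32  0.59] M [-0.01 -0.03 -0.01] w 0.0601 0.0
[0.09, 0.09, 2.0] [0, 0, -0.0009]
[0.09, 0.1, 2.0] [0, 0, -0.0009]
[0.09, 0.1, 2.0] [0, 0, -0.0009]
[0.09, 0.1, 2.0] [0, 0, -0.0009]
[0.09, 0.1, 2.0] [0, 0, -0.0009]
[0.09, 0.1, 2.0] [0, 0, -0.0009]
scene [[431.00862196 141.96988202]
 [424.65661623 178.07921618]]
top [[202.65967389 212.00923858]
 [211.62835779 215.14268237]]
```

View pics/p1.png

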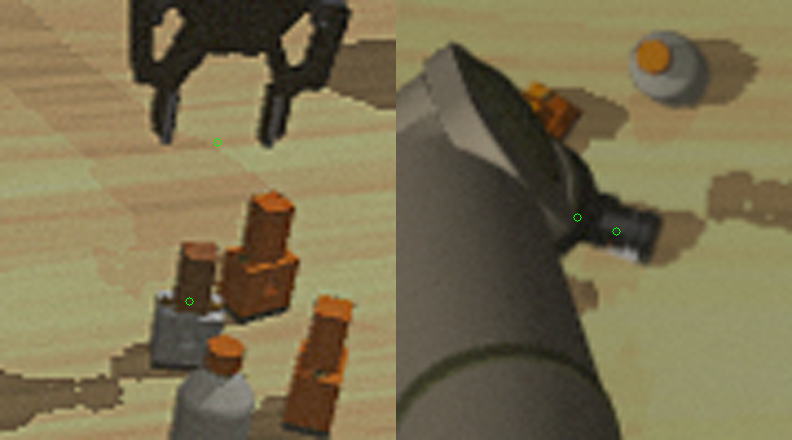

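```bash
python3 -c "
from h import *
st()"
```

```text
t 2.55 pos [0.4942 0.2808 0.1753] th 1.3193 zax [ 0. -0. -1.] F [-0.97  0.85 -0.11] M [0.02 0.03 0.  ] w 0.0599 0.0
```

Emit:
{"op": "servo_tool", "data": {
  "increments": [
    {"gripper":6,"travel":[0,0,3],"rot":[0,0,0]},
    {"gripper":6,"travel":[0,0,3],"rot":[0,0,0]},
    {"gripper":6,"travel":[0,0,3],"rot":[0,0,0]},
    {"gripper":6,"travel":[0,0,2],"rot":[0,0,0]},
    {"gripper":6,"travel":[0,0,0.9],"rot":[0,0,0]}
  ]
}}

```text
time_s: 2.97
ee_pos: [0.4914, 0.2835, 0.0539]
tool_rot: [-0.384, -3.115, 0.002]
ft_force: [0.2, 0.4, 1.2]
gripper_width: 0.06
gripper_force: 0.0
```

Emit:
{"op": "servo_tool", "data": {
  "increments": [
    {"gripper":3,"travel":[0,0,0],"rot":[0,0,0]},
    {"gripper":2,"travel":[0,0,0],"rot":[0,0,0]},
    {"gripper":1.5,"travel":[0,0,0],"rot":[0,0,0]},
    {"gripper":1.5,"travel":[0,0,0],"rot":[0,0,0]},
    {"gripper":1.5,"travel":[0,0,0],"rot":[0,0,0]}
  ],
  "squeeze": 25
}}

```text
time_s: 3.38
ee_pos: [0.4938, 0.283, 0.0576]
tool_rot: [0.388, 3.116, 0.002]
ft_force: [-0.2, 0.2, 3.7]
gripper_width: 0.0246
gripper_force: 24.4
```

```bash
python3 -c "
from h import *
st()
p=[.5456,-.0972,-.0855]
_,R=rod()
print('tip',tf(R[:1],p),'pre',tf(np.array([[-.085,.16,.075]]),p))
print(tf(R[-1:],p))
"
```

```text
t 3.38 pos [0.4938 0.283  0.0576] th 1.3231 zax [ 0.002  0.001 -1.   ] F [-0.24  0.24  3.67] M [ 0.06  0.13 -0.03] w 0.0246 24.4
tip [[0.47073102 0.02463857 0.075     ]] pre [[0.47457384 0.06947418 0.075     ]]
[[ 0.58352669 -0.18063609  0.075     ]]
```

```bash
python3 -c "
from h import *
plan(.475,.085,.16,-.0855,12,(.4935,.282,.16,1.321))
"
```

```text
[-0.26, -1.63, -0.0] [0, 0, 0.1172]
[-0.45, -1.59, -0.0] [0, 0, 0.1172]
[-0.63, -1.52, -0.0] [0, 0, 0.1172]
[-0.8, -1.44, -0.0] [0, 0, 0.1172]
[-0.96, -1.34, -0.0] [0, 0, 0.1172]
[-1.11, -1.22, -0.0] [0, 0, 0.1172]
[-1.25, -1.08, -0.0] [0, 0, 0.1172]
[-1.37, -0.92, -0.0] [0, 0, 0.1172]
[-1.46, -0.76, -0.0] [0, 0, 0.1172]
[-1.54, -0.58, -0.0] [0, 0, 0.1172]
[-1.6, -0.4, -0.0] [0, 0, 0.1172]
[-1.64, -0.21, -0.0] [0, 0, 0.1172]
```

Emit:
{"op": "servo_tool", "data": {
  "increments": [
    {"gripper":1.5,"travel":[0,0,-1],"rot":[0,0,0]},
    {"gripper":1.5,"travel":[0,0,-2.5],"rot":[0,0,0]},
    {"gripper":1.5,"travel":[0,0,-3],"rot":[0,0,0]},
    {"gripper":1.5,"travel":[0,0,-2.5],"rot":[0,0,0]},
    {"gripper":1.5,"travel":[0,0,-1.2],"rot":[0,0,0]}
  ]
}}

```text
time_s: 3.8
ee_pos: [0.4941, 0.2827, 0.1623]
tool_rot: [0.389, 3.114, 0.004]
ft_force: [0.1, -0.3, -2.8]
gripper_width: 0.0243
gripper_force: 25.6
```

Emit:
{"op": "servo_tool", "data": {
  "increments": [
    {"gripper":1.5,"travel":[-0.26,-1.63,0],"rot":[0,0,0.1172]},
    {"gripper":1.5,"travel":[-0.45,-1.59,0],"rot":[0,0,0.1172]},
    {"gripper":1.5,"travel":[-0.63,-1.52,0],"rot":[0,0,0.1172]},
    {"gripper":1.5,"travel":[-0.8,-1.44,0],"rot":[0,0,0.1172]},
    {"gripper":1.5,"travel":[-0.96,-1.34,0],"rot":[0,0,0.1172]}
  ]
}}

```text
time_s: 4.22
ee_pos: [0.4854, 0.1995, 0.1594]
tool_rot: [1.281, 2.868, 0.001]
ft_force: [0.8, -0.0, -1.4]
gripper_width: 0.0242
gripper_force: 26.1
```

Emit:
{"op": "servo_tool", "data": {
  "increments": [
    {"gripper":1.5,"travel":[-1.11,-1.22,0],"rot":[0,0,0.1172]},
    {"gripper":1.5,"travel":[-1.25,-1.08,0],"rot":[0,0,0.1172]},
    {"gripper":1.5,"travel":[-1.37,-0.92,0],"rot":[0,0,0.1172]},
    {"gripper":1.5,"travel":[-1.46,-0.76,0],"rot":[0,0,0.1172]},
    {"gripper":1.5,"travel":[-1.54,-0.58,0],"rot":[0,0,0.1172]}
  ]
}}

```text
time_s: 4.63
ee_pos: [0.4777, 0.1176, 0.1593]
tool_rot: [-2.054, -2.376, -0.002]
ft_force: [0.2, -0.3, -3.0]
gripper_width: 0.024
gripper_force: 26.1
```

Emit:
{"op": "servo_tool", "data": {
  "increments": [
    {"gripper":1.5,"travel":[-1.6,-0.4,0],"rot":[0,0,0.1172]},
    {"gripper":1.5,"travel":[-1.64,-0.21,0],"rot":[0,0,0.1172]},
    {"gripper":1.5,"travel":[0,0,2.2],"rot":[0,0,0]},
    {"gripper":1.5,"travel":[0,0,2.2],"rot":[0,0,0]},
    {"gripper":1.5,"travel":[0,0,1.1],"rot":[0,0,0]}
  ]
}}

```text
time_s: 5.05
ee_pos: [0.4745, 0.0853, 0.1028]
tool_rot: [-2.312, -2.126, -0.0]
ft_force: [-0.4, 1.4, -2.4]
gripper_width: 0.0239
gripper_force: 26.1
```

Emit:
{"op": "servo_tool", "data": {
  "increments": [
    {"gripper":1.5,"travel":[0,0,0],"rot":[0,0,0]},
    {"gripper":1.5,"travel":[0,0,0],"rot":[0,0,0]}
  ]
}}

```text
time_s: 5.22
ee_pos: [0.4748, 0.0853, 0.1037]
tool_rot: [-2.312, -2.126, 0.0]
ft_force: [0.1, 0.6, -1.9]
gripper_width: 0.0238
gripper_force: 26.1
```

```bash
python3 - <<'E'
from h import *
st()
o,M,th=state();t=o["ee_pos"];g=(t[0],t[1],th-np.pi/2,t[2]-.0576)
p=(.5456,-.0972,-.0855)
out=[]
for c in("scene","top"):
    I=snapshot(c);np.save(c+'2',I);u=proj(c,[[.48,.06,.075]])[0]
    f=8;x0,y0=(u-[25,28]).astype(int)
    if c=="scene": x0-=6
    I=cv2.resize(I[y0:y0+60,x0:x0+50],None,fx=f,fy=f,interpolation=cv2.INTER_CUBIC)
    for B in GUIDE:
        q=(proj(c,tf(B,g))-[x0,y0]+.5)*f
        for i in range(8):
            for j in range(i):
                if bin(i^j).count('1')==1: cv2.line(I,tuple(map(int,q[i])),tuple(map(int,q[j])),(255,255,0),1)
    q=(proj(c,tf(rod()[1],p))-[x0,y0]+.5)*f;cv2.polylines(I,[np.round(q).astype(np.int32)],False,(0,255,0),1)
    out.append(I)
save('q1.png',np.hstack(out))
E
```

```text
t 5.22 pos [0.4748 0.0853 0.1037] th -0.0838 zax [-0.001  0.    -1.   ] F [ 0.11  0.64 -1.9 ] M [-0.01 -0.01  0.01] w 0.0238 26.1
```

View pics/q1.png

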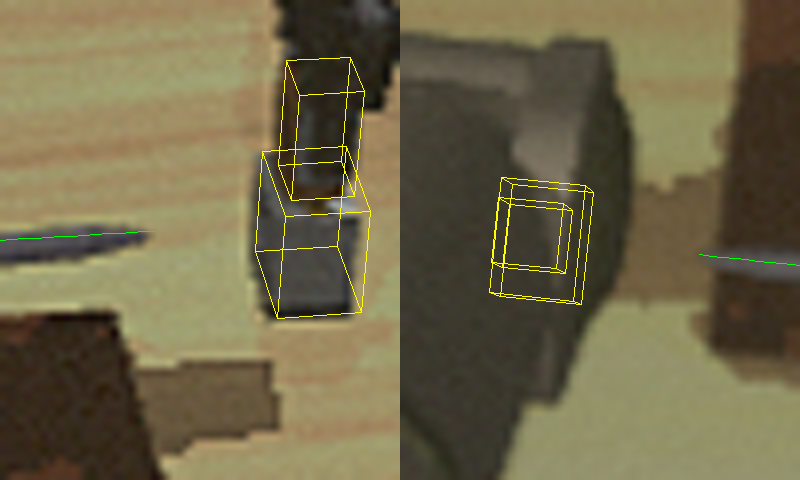

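```bash
python3 - <<'E'
from h import *
m=np.load('m0.npz')
for c,k in(("top","gt"),("scene","gs")):
    print("init",c,*fit(GUIDE,{c:m[k].astype(float)},[.4938,.283,-.25],[.005,.005,.05]))
o,M,th=state();t=o["ee_pos"];z=t[2]-.0576;yaw=th-np.pi/2
L=outline_of("scene","guide_mid");u=proj("scene",[[t[0],t[1],z+.03]])[0]
b=min(L,key=lambda d:np.hypot(*(np.array(d["at"])-u)));px=b["pixels"].astype(float);print(b["score"],px.sum(),b["at"],u)
# block only: compare rows below grip (hidden by fingers)
I=np.load('scene2.npy').astype(int)
x0,y0=int(u[0])-14,int(u[1])-10
print(x0,y0);print(I[y0:y0+26,x0:x0+26].sum(2)//3)
tp=proj("scene",tf(rod()[1][:1],(.5456,-.0972,-.0855)))[0];print("tip pred",tp)
x1,y1=int(tp[0])-12,int(tp[1])-5;print(x1,y1);print(I[y1:y1+11,x1:x1+16].sum(2)//3)
np.savetxt('gm.txt',px,fmt='%d')
ys,xs=np.nonzero(px);print([(r,xs[ys==r].min(),xs[ys==r].max()) for r in np.unique(ys)])
E
```

```text
init top [ 0.49284057  0.28230544 -0.23732332] 28.682352941176468
init scene [ 0.49397159  0.28223219 -0.21670095] 49.84313725490196
0.7 275.0 [361.4, 173.4] [362.80448934 173.51047128]
348 163
[[129 126 127 126 126 125 118 112 116 125  65  39  43  63  62  39  35  42
   35  30  56 127 131 130 128 127]
 [127 132 129 133 134 136 131 132 129 138  73  39  43  58  58  38  37  40
   33  26  71 127 132 128 129 128]
 [140 137 135 133 134 141 136 131 135 142  75  37  36  62  57  40  32  33
   34  30  64 123 127 132 122 120]
 [137 140 137 137 140 137 141 129 105  80  49  37  43  64  46  34  36  40
   41  30  86 122 121 123 125 124]
 [138 135 135 133 133 132 136 118  91  79  48  43  44  68  50  38  35  38
   32  21  86 129 129 131 127 133]
 [131 131 131 133 133 133 140 120  79  89  51  45  37  66  60  35  37  33
   24  27 106 127 129 129 124 125]
 [141 141 137 136 141 139 144 108  70  88  62  44  41  67  65  50  47  53
   48  69 125 131 127 129 128 131]
 [135 132 138 135 134 133 138 104  61  88  71  47  43  41  48  48  49  47
   34 135 138 134 139 131 135 129]
 [131 130 131 130 132 137 144  92 
[... 3469 characters left out ...]
int64(172), np.int64(354), np.int64(367)), (np.int64(173), np.int64(354), np.int64(367)), (np.int64(174), np.int64(354), np.int64(368)), (np.int64(175), np.int64(354), np.int64(368)), (np.int64(176), np.int64(354), np.int64(368)), (np.int64(177), np.int64(354), np.int64(367)), (np.int64(178), np.int64(355), np.int64(367)), (np.int64(179), np.int64(355), np.int64(367)), (np.int64(180), np.int64(355), np.int64(367)), (np.int64(181), np.int64(355), np.int64(367)), (np.int64(182), np.int64(356), np.int64(367)), (np.int64(183), np.int64(356), np.int64(367)), (np.int64(184), np.int64(357), np.int64(367)), (np.int64(185), np.int64(357), np.int64(366)), (np.int64(186), np.int64(359), np.int64(365))]
```

```bash
python3 - <<'E'
from h import *
I=np.load('scene2.npy').astype(float).mean(2)
ob=np.clip((135-I)/(135-72),0,1)
R=np.s_[173:189,350:372]
for yaw in(-1.6546,-1.60,-1.70):
  for z in(.0441,.0461,.0481):
    f=lambda p:np.abs(mask("scene",GUIDE[:1],[p[0],p[1],yaw,z])[R]-ob[R]).sum()
    r=minimize(f,[.475,.085],method='Nelder-Mead',options=dict(initial_simplex=[[.475,.085],[.481,.085],[.475,.079]]))
    print(yaw,z,np.round(r.x,4),round(r.fun,2))
# rod centreline & tip rows
cols=range(326,343)
for c in cols:
    w=np.clip((138-I[168:184,c])/60,0,1); print(c,round((w*np.arange(168,184)).sum()/w.sum(),2),round(w.sum(),2),end=' | ')
print()
for x in(.466,.4707,.476): print(x,proj("scene",[[x,.0246,.075],[x-.0008*1,.0146,.075]]))
E
```

```text
-1.6546 0.0441 [0.4729 0.0816] 13.56
-1.6546 0.0461 [0.4756 0.0808] 13.56
-1.6546 0.0481 [0.4791 0.0797] 14.56
-1.6 0.0441 [0.4724 0.0813] 20.83
-1.6 0.0461 [0.4747 0.0805] 21.26
-1.6 0.0481 [0.4785 0.0796] 22.38
-1.7 0.0441 [0.4731 0.082 ] 10.94
-1.7 0.0461 [0.4758 0.0807] 11.13
-1.7 0.0481 [0.4785 0.0801] 11.01
326 177.31 3.87 | 327 177.13 4.12 | 328 177.14 4.22 | 329 176.99 4.33 | 330 176.94 4.56 | 331 176.83 4.51 | 332 176.61 4.57 | 333 176.84 4.65 | 334 176.66 4.14 | 335 176.13 4.24 | 336 176.05 4.21 | 337 176.25 3.67 | 338 175.97 3.3 | 339 175.58 2.97 | 340 175.69 2.38 | 341 175.44 2.49 | 342 174.94 1.06 | 
0.466 [[342.38987587 174.44104308]
 [339.0904756  174.65234429]]
0.4707 [[342.78061668 175.30864461]
 [339.47280739 175.52131713]]
0.476 [[343.22373734 176.29255065]
 [339.90639409 176.50678352]]
```

```bash
cat > rodfit.py <<'E'
from h import *
def meas(p,im):
    s,R=rod(n=54);W=tf(R,p);T=np.gradient(W,axis=0);T/=np.linalg.norm(T,axis=1)[:,None];N=np.c_[-T[:,1],T[:,0],0*s]
    res=[]
    for i in range(1,len(s)-2):
        A=[];b=[]
        for c in im:
            u=proj(c,[W[i],W[i]+.001*T[i],W[i]+.001*N[i],W[i]+[0,0,.001]])
            t=u[1]-u[0];t/=np.linalg.norm(t);n=np.array([-t[1],t[0]])
            k=np.arange(-5,5.01,.1);xy=(u[0]+k[:,None]*n).astype(np.float32)
            v=cv2.remap(im[c],xy[None,:,0],xy[None,:,1],cv2.INTER_LINEAR)[0].astype(float)
            ch=(v[:,0]-v[:,2])/(v.sum(1)/3+10)
            w=np.clip((np.percentile(ch,70)-ch),0,None);w[w<.5*w.max()]=0
            pk=w.argmax();lab=np.ones(len(k),bool)
            z=np.nonzero(w==0)[0];lo=z[z<pk].max(initial=-1);hi=z[z>pk].min(initial=len(k))
            sel=slice(lo+1,hi);d=(w[sel]*k[sel]).sum()/w[sel].sum()
            A.append([(u[2]-u[0])@n,(u[3]-u[0])@n]);b.append(d)
            res_w=(hi-lo)*.1
            A[-1].append(res_w)
        A=np.array(A);x=np.linalg.solve(A[:,:2],b);res.append([s[i]*1e3,*x,*b,*A[:,2]])
    return np.array(res)
if __name__=="__main__":
    r=meas((.5456,-.0972,-.0855),{"scene":np.load('a0.npy'),"top":np.load('b0.npy')})
    print("s lat dz  d_scene d_top w_s w_t");print(np.round(r[::2],1))
E
python3 rodfit.py
```

```text
s lat dz  d_scene d_top w_s w_t
[[ 5.00e+00 -6.00e-01 -2.50e+00 -6.00e-01  2.00e-01  1.20e+00  2.20e+00]
 [ 1.50e+01 -5.00e-01 -2.60e+00 -6.00e-01  2.00e-01  2.40e+00  3.50e+00]
 [ 2.50e+01 -1.00e+00 -2.50e+00 -5.00e-01  4.00e-01  3.60e+00  4.50e+00]
 [ 3.50e+01 -1.00e-01 -2.30e+00 -6.00e-01  1.00e-01  3.40e+00  4.50e+00]
 [ 4.50e+01 -3.00e-01 -3.60e+00 -9.00e-01  1.00e-01  3.80e+00  4.70e+00]
 [ 5.50e+01 -4.00e-01 -3.70e+00 -1.00e+00  2.00e-01  3.90e+00  4.70e+00]
 [ 6.50e+01 -2.00e-01 -4.10e+00 -1.10e+00  1.00e-01  3.60e+00  4.00e+00]
 [ 7.50e+01 -3.00e-01 -4.80e+00 -1.30e+00  1.00e-01  3.80e+00  4.10e+00]
 [ 8.50e+01 -3.00e-01 -5.00e+00 -1.30e+00  1.00e-01  3.60e+00  4.10e+00]
 [ 9.50e+01 -3.00e-01 -5.10e+00 -1.30e+00  2.00e-01  3.80e+00  4.00e+00]
 [ 1.05e+02 -4.00e-01 -5.30e+00 -1.30e+00  2.00e-01  3.70e+00  4.20e+00]
 [ 1.15e+02 -5.00e-01 -5.50e+00 -1.30e+00  2.00e-01  3.60e+00  4.20e+00]
 [ 1.25e+02 -2.00e-01 -5.10e+00 -1.30e+00  1.00e-01  3.70e+00  4.00e+00]
 [ 1.35e+02 -5.00e-01 -6.20e+00 -1.50e+00  2.00e-01  3.80e+00  4.00e+00]
 [ 1.45e+02  1.00e-01 -4.10e+00 -1.00e+00  0.00e+00  4.00e+00  4.20e+00]
 [ 1.55e+02 -3.00e-01 -5.20e+00 -1.20e+00  1.00e-01  3.80e+00  4.20e+00]
 [ 1.65e+02 -3.00e-01 -4.30e+00 -9.00e-01  1.00e-01  4.00e+00  4.00e+00]
 [ 1.75e+02 -0.00e+00 -4.90e+00 -1.10e+00 -0.00e+00  3.90e+00  4.00e+00]
 [ 1.85e+02 -4.00e-01 -3.50e+00 -6.00e-01  1.00e-01  3.90e+00  4.00e+00]
 [ 1.95e+02 -3.00e-01 -3.20e+00 -5.00e-01  1.00e-01  4.70e+00  3.90e+00]
 [ 2.05e+02  3.00e-01 -1.40e+00 -3.00e-01 -1.00e-01  4.70e+00  4.20e+00]
 [ 2.15e+02 -1.00e-01 -1.80e+00 -2.00e-01  0.00e+00  4.50e+00  3.60e+00]
 [ 2.25e+02  3.00e-01  9.00e-01  0.00e+00 -1.00e-01  4.80e+00  4.10e+00]
 [ 2.35e+02  4.00e-01  3.60e+00  3.00e-01 -1.00e-01  4.70e+00  4.50e+00]
 [ 2.45e+02  6.00e-01  4.30e+00  2.00e-01 -1.00e-01  4.40e+00  4.50e+00]
 [ 2.55e+02  1.70e+00  3.26e+01  2.90e+00  0.00e+00  2.70e+00  4.00e+00]]
```

Emit:
{"op": "servo_tool", "data": {
  "increments": [
    {"gripper":1.5,"travel":[-0.5,0.2,-0.19],"rot":[0,0,0]},
    {"gripper":1.5,"travel":[-1.2,0,0],"rot":[0,0,0]},
    {"gripper":1.5,"travel":[-1.2,0,0],"rot":[0,0,0]},
    {"gripper":1.5,"travel":[-0.7,0,0],"rot":[0,0,0]},
    {"gripper":1.5,"travel":[0,0,0],"rot":[0,0,0]}
  ]
}}

```text
time_s: 5.78
ee_pos: [0.4741, 0.0477, 0.1059]
tool_rot: [2.314, 2.124, 0.001]
ft_force: [-0.3, 0.6, -2.6]
gripper_width: 0.0237
gripper_force: 26.1
```

```bash
python3 - <<'E'
from h import *
st()
from rodfit import meas
P=(.5456,-.0972,-.0855)
r=meas(P,{"scene":np.load('a0.npy'),"top":np.load('b0.npy')})
r=r[(r[:,0]<228)&(r[:,0]>3)]
s=r[:,0]/265
sS,R=rod(n=54);W=tf(R,P);idx=[np.argmin(abs(sS*1e3-v)) for v in r[:,0]]
T=np.gradient(W,axis=0);rows=[]
for i in idx:
    u=proj("scene",[W[i],W[i]+.002*T[i]/np.linalg.norm(T[i]),W[i]+[0,0,.001]]);t=u[1]-u[0];t/=np.linalg.norm(t);n=np.array([-t[1],t[0]])
    k=(u[2]-u[0])@n;rows.append([n[0],n[1]]+[k*np.sin(j*np.pi*s[len(rows)]) for j in(1,2,3)])
A=np.array(rows);d=r[:,3]
for m in(3,4,5):
    for fix in(0,1):
        B=A[:,:m] if not fix else A[:,1:m]
        x,re,*_=np.linalg.lstsq(B,d,rcond=None);print(m,fix,np.round(x,2),"rms",np.std(B@x-d))
E
```

```text
t 5.78 pos [0.4741 0.0477 0.1059] th -0.0857 zax [ 0.001 -0.    -1.   ] F [-0.27  0.65 -2.6 ] M [-0.02  0.   -0.01] w 0.0237 26.1
3 0 [-0.39  0.27 -4.82] rms 0.10868617483668662
3 1 [ 0.28 -4.08] rms 0.1662509813115894
4 0 [-0.54  0.34 -4.88  0.37] rms 0.10420333355193595
4 1 [ 0.16 -4.44 -0.59] rms 0.14001247516237708
5 0 [-0.32  0.44 -3.84 -0.09  0.51] rms 0.09301077863911544
5 1 [ 0.44 -3.08 -0.69  0.81] rms 0.10227207439792557
```

```bash
cat >> h.py <<'E'
P0=(.5466,-.0972,-.0855);F_OFF=.004;AMP=-.0045
def pose(s,lat=0,dz=0,yaw=0):
    "TCP pose (x,y,z,theta) for bore centre at arc length s; lat + = inward/left of travel"
    a=np.clip((s-.06)/.13,0,1.3);e=max(s-.229,0);b=min(s,.06)
    x=.045-.13*np.cos(a)+e*np.sin(1.3);y=.055-.13*np.sin(a)-e*np.cos(1.3)+.06-b
    h=-np.pi/2+a;t=np.array([np.cos(h),np.sin(h)]);n=np.array([-t[1],t[0]])
    inn=.0005*np.clip((s-.06)/.02,0,1)*np.clip((.24-s)/.02,0,1)
    q=np.array([x,y])+n*(lat+inn)-F_OFF*t
    z=.075+AMP*np.sin(np.pi*np.clip(s/.265,0,1))+.0306+dz
    w=tf(np.array([[q[0],q[1],z]]),P0)[0];return np.r_[w,h+P0[2]+np.pi/2+yaw]
def go(s0,s1,n,c0=(0,0,0),c1=None):
    "rows moving model from s0 with corrections c0=(lat,dz,yaw) to s1,c1"
    c0=np.array(c0,float);c1=c0 if c1 is None else np.array(c1,float)
    Q=[pose(s0+(s1-s0)*i/n,*(c0+(c1-c0)*i/n)) for i in range(n+1)]
    for A,B in zip(Q,Q[1:]):
        a=A[3];d=(B-A)[:3]
        v=[d@[-np.sin(a),np.cos(a),0],d@[np.cos(a),np.sin(a),0],-d[2]]
        print([round(float(x)*100,2) for x in v],[0,0,round(float(A[3]-B[3]),4)])
def err(s,c=(0,0,0)):
    o,M,th=state();q=pose(s,*c);h=q[3]-np.pi/2;d=np.array(o["ee_pos"])-q[:3];t=np.array([np.cos(h),np.sin(h)]);n=np.array([-t[1],t[0]])
    f=np.array(o["ft_force"])
    print("fwd",round(1e3*d[:2]@t,1),"lat",round(1e3*d[:2]@n,1),"z",round(1e3*d[2],1),"yaw",round(th-q[3],4),"| F fwd",round(f[:2]@t,2),"lat",round(f[:2]@n,2),"z",round(f[2],2),"M",np.round(o["moment"],2),"g",round(o["gripper_width"],4),"t",round(o["time_s"],1))
E
python3 -c "
from h import *
err(-.019);go(-.019,-.004,5);go(-.004,.046,20)"
```

```text
fwd -0.1 lat 0.3 z 0.3 yaw -0.0002 | F fwd -0.62 lat -0.33 z -2.6 M [-0.02  0.   -0.01] g 0.0237 t 5.8
[-0.3, 0.0, -0.0] [0, 0, 0.0]
[-0.3, 0.0, -0.0] [0, 0, 0.0]
[-0.3, -0.0, -0.0] [0, 0, 0.0]
[-0.3, 0.0, -0.0] [0, 0, 0.0]
[-0.3, 0.0, -0.0] [0, 0, 0.0]
[-0.25, 0.0, -0.0] [0, 0, 0.0]
[-0.25, -0.0, 0.01] [0, 0, 0.0]
[-0.25, 0.0, 0.01] [0, 0, 0.0]
[-0.25, -0.0, 0.01] [0, 0, 0.0]
[-0.25, 0.0, 0.01] [0, 0, 0.0]
[-0.25, -0.0, 0.01] [0, 0, 0.0]
[-0.25, 0.0, 0.01] [0, 0, 0.0]
[-0.25, -0.0, 0.01] [0, 0, 0.0]
[-0.25, 0.0, 0.01] [0, 0, 0.0]
[-0.25, -0.0, 0.01] [0, 0, 0.0]
[-0.25, 0.0, 0.01] [0, 0, 0.0]
[-0.25, -0.0, 0.01] [0, 0, 0.0]
[-0.25, 0.0, 0.01] [0, 0, 0.0]
[-0.25, -0.0, 0.01] [0, 0, 0.0]
[-0.25, 0.0, 0.01] [0, 0, 0.0]
[-0.25, -0.0, 0.01] [0, 0, 0.0]
[-0.25, 0.0, 0.01] [0, 0, 0.0]
[-0.25, -0.0, 0.01] [0, 0, 0.0]
[-0.25, 0.0, 0.01] [0, 0, 0.0]
[-0.25, -0.0, 0.01] [0, 0, 0.0]
```

Emit:
{"op": "servo_tool", "data": {
  "increments": [
    {"gripper":1.5,"travel":[-0.2,0,0],"rot":[0,0,0]},
    {"gripper":1.5,"travel":[-0.2,0,0],"rot":[0,0,0]},
    {"gripper":1.5,"travel":[-0.2,0,0],"rot":[0,0,0]},
    {"gripper":1.5,"travel":[-0.2,0,0],"rot":[0,0,0]},
    {"gripper":1.5,"travel":[-0.2,0,0],"rot":[0,0,0]}
  ]
}}

```text
time_s: 6.2
ee_pos: [0.4731, 0.0395, 0.1052]
tool_rot: [-2.312, -2.127, 0.0]
ft_force: [0.6, -0.2, -2.3]
gripper_width: 0.0237
gripper_force: 26.1
```

Emit:
{"op": "servo_tool", "data": {
  "increments": [
    {"gripper":1.5,"travel":[-0.2,0,0],"rot":[0,0,0]},
    {"gripper":1.5,"travel":[-0.2,0,0],"rot":[0,0,0]},
    {"gripper":1.5,"travel":[-0.1,0,0],"rot":[0,0,0]},
    {"gripper":1.5,"travel":[0,0,0],"rot":[0,0,0]}
  ]
}}

```text
time_s: 6.53
ee_pos: [0.4727, 0.0341, 0.1052]
tool_rot: [2.312, 2.126, -0.0]
ft_force: [-0.7, 1.0, -2.3]
gripper_width: 0.0236
gripper_force: 26.1
```

```bash
python3 - <<'E'
from h import *
err(-.004)
I=snapshot("scene");np.save('scene3',I)
save('r3.png',I[145:205,315:385],8)
E
```

```text
fwd -1.5 lat 0.1 z -0.4 yaw 0.0018 | F fwd -0.95 lat -0.74 z -2.28 M [-0.02  0.01  0.04] g 0.0236 t 6.5
```

View pics/r3.png

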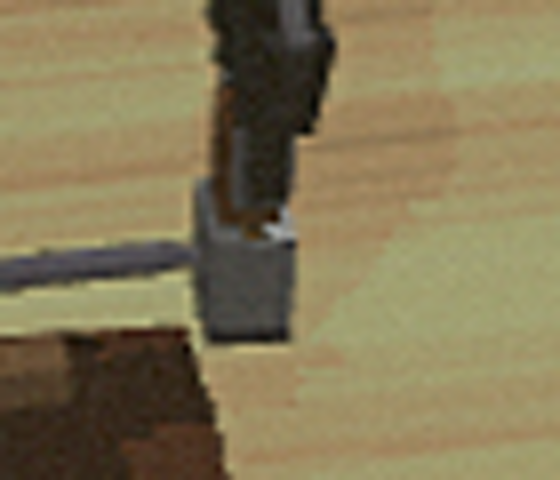

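The tip has disappeared into the left face at about (202,253) of the crop, at mid-bore height, with no contact force. I keep threading.

Emit:
{"op": "servo_tool", "data": {
  "increments": [
    {"gripper":1.5,"travel":[-0.2,0,0],"rot":[0,0,0]},
    {"gripper":1.5,"travel":[-0.2,0,0.01],"rot":[0,0,0]},
    {"gripper":1.5,"travel":[-0.2,0,0.01],"rot":[0,0,0]},
    {"gripper":1.5,"travel":[-0.2,0,0.01],"rot":[0,0,0]},
    {"gripper":1.5,"travel":[-0.2,0,0.01],"rot":[0,0,0]}
  ]
}}

```text
time_s: 7.0
ee_pos: [0.4718, 0.0242, 0.1048]
tool_rot: [2.312, 2.127, -0.0]
ft_force: [0.4, 0.6, -2.4]
gripper_width: 0.0242
gripper_force: 26.1
```

```bash
python3 -c "
from h import *
err(.006)"
```

```text
fwd -1.6 lat 0.2 z -0.5 yaw 0.002 | F fwd -0.68 lat 0.37 z -2.45 M [-0.01 -0.    0.03] g 0.0242 t 7.0
```

Emit:
{"op": "servo_tool", "data": {
  "increments": [
    {"gripper":1.5,"travel":[-0.2,0,0.01],"rot":[0,0,0]},
    {"gripper":1.5,"travel":[-0.2,0,0.01],"rot":[0,0,0]},
    {"gripper":1.5,"travel":[-0.2,0,0.01],"rot":[0,0,0]},
    {"gripper":1.5,"travel":[-0.2,0,0.01],"rot":[0,0,0]}
  ]
}}

```text
time_s: 7.33
ee_pos: [0.4712, 0.0163, 0.1044]
tool_rot: [2.312, 2.127, 0.0]
ft_force: [0.5, -0.1, -3.6]
gripper_width: 0.0238
gripper_force: 26.1
```

```bash
python3 -c "
from h import *
err(.014)"
```

```text
fwd -1.6 lat 0.2 z -0.5 yaw 0.0021 | F fwd 0.11 lat 0.5 z -3.62 M [-0.02  0.01  0.01] g 0.0238 t 7.3
```

Emit:
{"op": "servo_tool", "data": {
  "increments": [
    {"gripper":1.5,"travel":[-0.2,0,0.01],"rot":[0,0,0]},
    {"gripper":1.5,"travel":[-0.2,0,0.01],"rot":[0,0,0]},
    {"gripper":1.5,"travel":[-0.2,0,0.01],"rot":[0,0,0]}
  ]
}}

```text
time_s: 7.58
ee_pos: [0.4707, 0.0103, 0.1041]
tool_rot: [2.312, 2.127, 0.0]
ft_force: [-0.4, -0.6, -2.3]
gripper_width: 0.024
gripper_force: 26.1
```

```bash
python3 -c "
from h import *
err(.020)"
```

```text
fwd -1.6 lat 0.2 z -0.5 yaw 0.0021 | F fwd 0.62 lat -0.34 z -2.28 M [ 0.01 -0.02 -0.02] g 0.024 t 7.6
```

Emit:
{"op": "servo_tool", "data": {
  "increments": [
    {"gripper":1.5,"travel":[-0.2,0,0.01],"rot":[0,0,0]},
    {"gripper":1.5,"travel":[-0.2,0,0.01],"rot":[0,0,0]},
    {"gripper":1.5,"travel":[-0.2,0,0.01],"rot":[0,0,0]},
    {"gripper":1.5,"travel":[-0.2,0,0.01],"rot":[0,0,0]}
  ]
}}

```text
time_s: 7.92
ee_pos: [0.47, 0.0023, 0.1037]
tool_rot: [2.312, 2.127, -0.0]
ft_force: [0.5, 0.2, -3.1]
gripper_width: 0.0239
gripper_force: 26.1
```

```bash
python3 -c "
from h import *
err(.028)"
```

```text
fwd -1.6 lat 0.2 z -0.5 yaw 0.0021 | F fwd -0.25 lat 0.52 z -3.11 M [-0.01  0.03  0.  ] g 0.0239 t 7.9
```

Emit:
{"op": "servo_tool", "data": {
  "increments": [
    {"gripper":1.5,"travel":[-0.2,0,0.01],"rot":[0,0,0]},
    {"gripper":1.5,"travel":[-0.2,0,0.01],"rot":[0,0,0]},
    {"gripper":1.5,"travel":[-0.2,0,0.01],"rot":[0,0,0]},
    {"gripper":1.5,"travel":[-0.2,0,0.01],"rot":[0,0,0]}
  ]
}}

```text
time_s: 8.25
ee_pos: [0.4694, -0.0057, 0.1033]
tool_rot: [2.312, 2.127, -0.0]
ft_force: [0.3, -0.2, -3.1]
gripper_width: 0.024
gripper_force: 26.1
```

```bash
python3 -c "
from h import *
err(.036);go(.036,.096,30)"
```

```text
fwd -1.6 lat 0.2 z -0.5 yaw 0.0021 | F fwd 0.21 lat 0.31 z -3.11 M [ 0.01 -0.01  0.02] g 0.024 t 8.2
[-0.2, -0.0, 0.01] [0, 0, 0.0]
[-0.2, 0.0, 0.01] [0, 0, 0.0]
[-0.2, -0.0, 0.01] [0, 0, 0.0]
[-0.2, -0.0, 0.01] [0, 0, 0.0]
[-0.2, -0.0, 0.01] [0, 0, 0.0]
[-0.2, -0.0, 0.01] [0, 0, 0.0]
[-0.2, 0.0, 0.01] [0, 0, 0.0]
[-0.2, -0.0, 0.01] [0, 0, 0.0]
[-0.2, -0.0, 0.01] [0, 0, 0.0]
[-0.2, -0.0, 0.01] [0, 0, 0.0]
[-0.2, -0.0, 0.01] [0, 0, 0.0]
[-0.2, 0.0, 0.01] [0, 0, 0.0]
[-0.2, 0.0, 0.01] [0, 0, -0.0154]
[-0.2, 0.0, 0.01] [0, 0, -0.0154]
[-0.2, 0.0, 0.01] [0, 0, -0.0154]
[-0.2, 0.0, 0.01] [0, 0, -0.0154]
[-0.2, 0.0, 0.01] [0, 0, -0.0154]
[-0.2, 0.0, 0.01] [0, 0, -0.0154]
[-0.2, 0.0, 0.01] [0, 0, -0.0154]
[-0.2, 0.0, 0.01] [0, 0, -0.0154]
[-0.2, 0.0, 0.01] [0, 0, -0.0154]
[-0.2, 0.0, 0.01] [0, 0, -0.0154]
[-0.2, -0.0, 0.01] [0, 0, -0.0154]
[-0.2, -0.0, 0.01] [0, 0, -0.0154]
[-0.2, -0.0, 0.01] [0, 0, -0.0154]
[-0.2, -0.0, 0.01] [0, 0, -0.0154]
[-0.2, -0.0, 0.01] [0, 0, -0.0154]
[-0.2, -0.0, 0.01] [0, 0, -0.0154]
[-0.2, -0.0, 0.0] [0, 0, -0.0154]
[-0.2, -0.0, 0.0] [0, 0, -0.0154]
```

Emit:
{"op": "servo_tool", "data": {
  "increments": [
    {"gripper":1.5,"travel":[-0.25,0,0.012],"rot":[0,0,0]},
    {"gripper":1.5,"travel":[-0.25,0,0.012],"rot":[0,0,0]},
    {"gripper":1.5,"travel":[-0.25,0,0.012],"rot":[0,0,0]},
    {"gripper":1.5,"travel":[-0.25,0,0.012],"rot":[0,0,0]}
  ]
}}

```text
time_s: 8.58
ee_pos: [0.4685, -0.0157, 0.1028]
tool_rot: [-2.312, -2.127, -0.0]
ft_force: [0.8, 0.4, -2.1]
gripper_width: 0.0241
gripper_force: 26.2
```

```bash
python3 -c "
from h import *
err(.0444)"
```

```text
fwd 0.0 lat 0.3 z -0.5 yaw 0.0021 | F fwd -0.43 lat 0.8 z -2.06 M [0.14 0.05 0.01] g 0.0241 t 8.6
```

Emit:
{"op": "servo_tool", "data": {
  "increments": [
    {"gripper":1.5,"travel":[-0.25,0,0.012],"rot":[0,0,0]},
    {"gripper":1.5,"travel":[-0.25,0,0.012],"rot":[0,0,0]},
    {"gripper":1.5,"travel":[-0.25,0,0.012],"rot":[0,0,0]},
    {"gripper":1.5,"travel":[-0.25,0,0.011],"rot":[0,0,0]}
  ]
}}

```text
time_s: 8.92
ee_pos: [0.4677, -0.0256, 0.1023]
tool_rot: [2.312, 2.127, 0.0]
ft_force: [0.6, 0.8, -1.5]
gripper_width: 0.0243
gripper_force: 26.2
```

```bash
python3 -c "
from h import *
err(.0544)
go(.0544,.0844,15)"
```

```text
fwd 0.0 lat 0.3 z -0.5 yaw 0.0021 | F fwd -0.87 lat 0.55 z -1.48 M [ 0.13  0.01 -0.05] g 0.0243 t 8.9
[-0.2, 0.0, 0.01] [0, 0, 0.0]
[-0.2, -0.0, 0.01] [0, 0, 0.0]
[-0.2, -0.0, 0.01] [0, 0, -0.0031]
[-0.2, 0.0, 0.01] [0, 0, -0.0154]
[-0.2, 0.0, 0.01] [0, 0, -0.0154]
[-0.2, 0.0, 0.01] [0, 0, -0.0154]
[-0.2, 0.0, 0.01] [0, 0, -0.0154]
[-0.2, 0.0, 0.01] [0, 0, -0.0154]
[-0.2, 0.0, 0.01] [0, 0, -0.0154]
[-0.2, 0.0, 0.01] [0, 0, -0.0154]
[-0.2, 0.0, 0.01] [0, 0, -0.0154]
[-0.2, 0.0, 0.01] [0, 0, -0.0154]
[-0.2, -0.0, 0.01] [0, 0, -0.0154]
[-0.2, -0.0, 0.01] [0, 0, -0.0154]
[-0.2, -0.0, 0.01] [0, 0, -0.0154]
```

Emit:
{"op": "servo_tool", "data": {
  "increments": [
    {"gripper":1.5,"travel":[0,0,0],"rot":[0,0.02,0]},
    {"gripper":1.5,"travel":[0,0,0],"rot":[0,0.02,0]},
    {"gripper":1.5,"travel":[0,0,0],"rot":[0,0,0]}
  ]
}}

```text
time_s: 9.17
ee_pos: [0.4677, -0.0263, 0.1024]
tool_rot: [-2.293, -2.106, -0.047]
ft_force: [-0.5, -0.6, -3.4]
gripper_width: 0.0237
gripper_force: 26.1
```

```bash
cat >> h.py <<'E'
def mom():
    "moment resolved on pitch(tool y), fwd(-tool x), down(tool z), and tool pitch"
    o,M,th=state();m=np.array(o["moment"]);f=np.array(o["ft_force"]);print("Mpitch",round(m@M[:,1],3),"Mroll",round(-m@M[:,0],3),"Mz",round(m@M[:,2],3),"pitch",round(float(np.arcsin(M[2,0])),4),"roll",round(float(np.arcsin(M[2,1])),4))
E
python3 -c "
from h import *
err(.0544);mom()"
```

```text
fwd 0.7 lat 0.3 z -0.5 yaw 0.0006 | F fwd 0.65 lat -0.41 z -3.39 M [-0.12  0.02  0.05] g 0.0237 t 9.2
Mpitch -0.125 Mroll -0.009 Mz -0.047 pitch 0.0406 roll 0.0002
```

Emit:
{"op": "servo_tool", "data": {
  "increments": [
    {"gripper":1.5,"travel":[0,0,0],"rot":[0,-0.018,0]},
    {"gripper":1.5,"travel":[-0.2,0,0.005],"rot":[0,0,0]},
    {"gripper":1.5,"travel":[-0.2,0,0.005],"rot":[0,0,0]},
    {"gripper":1.5,"travel":[-0.2,0,0.005],"rot":[0,0,-0.008]}
  ]
}}

```text
time_s: 9.5
ee_pos: [0.4672, -0.0314, 0.102]
tool_rot: [-2.292, -2.127, -0.025]
ft_force: [-0.3, -0.3, -2.4]
gripper_width: 0.0242
gripper_force: 26.1
```

```bash
python3 -c "
from h import *
err(.0604);mom()"
```

```text
fwd -0.1 lat 0.3 z -0.6 yaw 0.0077 | F fwd 0.34 lat -0.28 z -2.36 M [-0.03  0.04 -0.02] g 0.0242 t 9.5
Mpitch -0.038 Mroll -0.038 Mz 0.025 pitch 0.0219 roll 0.0002
```

Emit:
{"op": "servo_tool", "data": {
  "increments": [
    {"gripper":1.5,"travel":[-0.2,0,0.004],"rot":[0,0,-0.013]},
    {"gripper":1.5,"travel":[-0.2,0,0.004],"rot":[0,0,-0.015]},
    {"gripper":1.5,"travel":[-0.2,0,0.004],"rot":[0,0,-0.015]},
    {"gripper":1.5,"travel":[-0.2,0,0.004],"rot":[0,0,-0.015]}
  ]
}}

```text
time_s: 9.83
ee_pos: [0.4668, -0.0397, 0.1017]
tool_rot: [-2.229, -2.194, -0.026]
ft_force: [0.7, -0.3, -2.6]
gripper_width: 0.024
gripper_force: 26.1
```

```bash
python3 -c "
from h import *
err(.0684);mom()"
```

```text
fwd 0.1 lat 0.3 z -0.6 yaw 0.0049 | F fwd 0.31 lat 0.66 z -2.63 M [-0.01  0.05 -0.  ] g 0.024 t 9.8
Mpitch -0.009 Mroll -0.052 Mz 0.003 pitch 0.022 roll 0.0016
```

Emit:
{"op": "servo_tool", "data": {
  "increments": [
    {"gripper":1.5,"travel":[-0.2,0,0.004],"rot":[0,0,-0.015]},
    {"gripper":1.5,"travel":[-0.2,0,0.004],"rot":[0,0,-0.015]},
    {"gripper":1.5,"travel":[-0.2,0,0.003],"rot":[0,0,-0.015]}
  ]
}}

```text
time_s: 10.08
ee_pos: [0.4668, -0.0456, 0.1015]
tool_rot: [-2.179, -2.243, -0.027]
ft_force: [0.2, 0.4, -2.2]
gripper_width: 0.0241
gripper_force: 26.1
```

```bash
python3 -c "
from h import *
err(.0744);mom()"
```

```text
fwd 0.1 lat 0.3 z -0.6 yaw 0.0037 | F fwd -0.39 lat 0.17 z -2.24 M [-0.    0.01  0.01] g 0.0241 t 10.1
Mpitch -0.003 Mroll -0.008 Mz -0.013 pitch 0.0219 roll 0.0026
```

Emit:
{"op": "servo_tool", "data": {
  "increments": [
    {"gripper":1.5,"travel":[-0.25,0,0.003],"rot":[0,-0.001,-0.0192]},
    {"gripper":1.5,"travel":[-0.25,0,0.003],"rot":[0,-0.001,-0.0192]},
    {"gripper":1.5,"travel":[-0.25,0,0.003],"rot":[0,-0.001,-0.0192]},
    {"gripper":1.5,"travel":[-0.25,0,0.003],"rot":[0,-0.001,-0.0192]}
  ]
}}

```text
time_s: 10.42
ee_pos: [0.4674, -0.0556, 0.1012]
tool_rot: [-2.093, -2.329, -0.023]
ft_force: [-0.1, 0.5, -2.5]
gripper_width: 0.024
gripper_force: 26.1
```

```bash
python3 -c "
from h import *
err(.0844);mom()"
```

```text
fwd 0.1 lat 0.5 z -0.7 yaw 0.0041 | F fwd -0.52 lat -0.1 z -2.45 M [-0.06 -0.   -0.04] g 0.024 t 10.4
Mpitch -0.057 Mroll -0.003 Mz 0.041 pitch 0.0175 roll 0.004
```

Emit:
{"op": "servo_tool", "data": {
  "increments": [
    {"gripper":1.5,"travel":[-0.25,0,0.003],"rot":[0,-0.001,-0.0192]},
    {"gripper":1.5,"travel":[-0.25,0,0.003],"rot":[0,-0.001,-0.0192]},
    {"gripper":1.5,"travel":[-0.25,0,0.003],"rot":[0,-0.001,-0.0192]},
    {"gripper":1.5,"travel":[-0.25,0,0.003],"rot":[0,-0.001,-0.0192]}
  ]
}}

```text
time_s: 10.75
ee_pos: [0.4687, -0.0655, 0.1009]
tool_rot: [-2.005, -2.41, -0.019]
ft_force: [-0.4, 0.0, -3.1]
gripper_width: 0.0239
gripper_force: 26.1
```

```bash
python3 -c "
from h import *
err(.0944);mom()"
```

```text
fwd 0.2 lat 0.7 z -0.7 yaw 0.004 | F fwd -0.08 lat -0.38 z -3.15 M [0.01 0.05 0.03] g 0.0239 t 10.8
Mpitch 0.015 Mroll -0.047 Mz -0.032 pitch 0.0131 roll 0.0052
```

Emit:
{"op": "servo_tool", "data": {
  "increments": [
    {"gripper":1.5,"travel":[-0.25,-0.01,0.002],"rot":[0,-0.001,-0.0185]},
    {"gripper":1.5,"travel":[-0.25,-0.01,0.002],"rot":[0,-0.001,-0.0185]},
    {"gripper":1.5,"travel":[-0.25,-0.01,0.002],"rot":[0,-0.001,-0.0185]},
    {"gripper":1.5,"travel":[-0.25,-0.01,0.001],"rot":[0,-0.001,-0.0185]}
  ]
}}

```text
time_s: 11.08
ee_pos: [0.4704, -0.0753, 0.1007]
tool_rot: [-1.916, -2.485, -0.016]
ft_force: [-0.1, 0.0, -3.3]
gripper_width: 0.0241
gripper_force: 26.1
```

```bash
python3 -c "
from h import *
err(.1044);mom()"
```

```text
fwd 0.3 lat 0.5 z -0.7 yaw 0.0009 | F fwd -0.02 lat -0.07 z -3.32 M [ 0.01 -0.04 -0.02] g 0.0241 t 11.1
Mpitch 0.003 Mroll 0.04 Mz 0.015 pitch 0.0087 roll 0.006
```

Emit:
{"op": "servo_tool", "data": {
  "increments": [
    {"gripper":1.5,"travel":[-0.25,-0.005,0.001],"rot":[0,-0.001,-0.019]},
    {"gripper":1.5,"travel":[-0.25,-0.005,0.001],"rot":[0,-0.001,-0.019]},
    {"gripper":1.5,"travel":[-0.25,-0.005,0.001],"rot":[0,-0.001,-0.019]},
    {"gripper":1.5,"travel":[-0.25,0,0.0],"rot":[0,-0.001,-0.019]}
  ]
}}

```text
time_s: 11.42
ee_pos: [0.4731, -0.085, 0.1006]
tool_rot: [1.822, 2.559, 0.012]
ft_force: [0.6, -1.0, -2.4]
gripper_width: 0.0236
gripper_force: 26.1
```

```bash
python3 -c "
from h import *
err(.1144);mom()"
```

```text
fwd 0.4 lat 0.5 z -0.6 yaw 0.0001 | F fwd 1.12 lat 0.25 z -2.41 M [-0.04 -0.01 -0.04] g 0.0236 t 11.4
Mpitch -0.042 Mroll -0.006 Mz 0.039 pitch 0.0042 roll 0.0065
```

Emit:
{"op": "servo_tool", "data": {
  "increments": [
    {"gripper":1.5,"travel":[-0.25,-0.003,0],"rot":[0,-0.001,-0.0192]},
    {"gripper":1.5,"travel":[-0.25,-0.003,0],"rot":[0,-0.001,-0.0192]},
    {"gripper":1.5,"travel":[-0.25,-0.003,0],"rot":[0,-0.001,-0.0192]},
    {"gripper":1.5,"travel":[-0.25,-0.003,0],"rot":[0,-0.001,-0.0192]}
  ]
}}

```text
time_s: 11.75
ee_pos: [0.4765, -0.0944, 0.1006]
tool_rot: [1.721, 2.624, 0.009]
ft_force: [0.1, 0.3, -2.5]
gripper_width: 0.0238
gripper_force: 26.1
```

```bash
python3 -c "
from h import *
err(.1244);mom()"
```

```text
fwd 0.5 lat 0.6 z -0.5 yaw -0.0 | F fwd -0.24 lat 0.16 z -2.49 M [0.01 0.04 0.01] g 0.0238 t 11.8
Mpitch 0.021 Mroll -0.032 Mz -0.011 pitch -0.0003 roll 0.0067
```

Emit:
{"op": "servo_tool", "data": {
  "increments": [
    {"gripper":1.5,"travel":[-0.25,-0.003,0],"rot":[0,-0.0015,-0.0192]},
    {"gripper":1.5,"travel":[-0.25,-0.003,0],"rot":[0,-0.0015,-0.0192]},
    {"gripper":1.5,"travel":[-0.25,-0.003,0],"rot":[0,-0.0015,-0.0192]},
    {"gripper":1.5,"travel":[-0.25,-0.003,0],"rot":[0,-0.0015,-0.0192]}
  ]
}}

```text
time_s: 12.08
ee_pos: [0.4806, -0.1035, 0.1006]
tool_rot: [1.616, 2.683, 0.003]
ft_force: [-0.1, 0.0, -3.9]
gripper_width: 0.0238
gripper_force: 26.1
```

```bash
python3 -c "
from h import *
err(.1344);mom()"
```

```text
fwd 0.5 lat 0.6 z -0.5 yaw -0.0001 | F fwd -0.07 lat -0.05 z -3.85 M [0.01 0.03 0.03] g 0.0238 t 12.1
Mpitch 0.025 Mroll -0.02 Mz -0.031 pitch -0.0068 roll 0.0063
```

Emit:
{"op": "servo_tool", "data": {
  "increments": [
    {"gripper":1.5,"travel":[-0.25,-0.003,0.004],"rot":[0,-0.001,-0.0192]},
    {"gripper":1.5,"travel":[-0.25,-0.003,0.003],"rot":[0,-0.001,-0.0192]},
    {"gripper":1.5,"travel":[-0.25,-0.003,0.002],"rot":[0,-0.001,-0.0192]}
  ]
}}

```text
time_s: 12.33
ee_pos: [0.4841, -0.1101, 0.1005]
tool_rot: [1.537, 2.727, 0.0]
ft_force: [0.3, 0.3, -3.1]
gripper_width: 0.0237
gripper_force: 26.1
```

```bash
python3 -c "
from h import *
err(.1419);mom()"
```

```text
fwd 0.6 lat 0.6 z -0.6 yaw -0.0003 | F fwd -0.12 lat 0.48 z -3.08 M [0.04 0.04 0.07] g 0.0237 t 12.3
Mpitch 0.055 Mroll -0.009 Mz -0.068 pitch -0.0101 roll 0.0058
```

Emit:
{"op": "servo_tool", "data": {
  "increments": [
    {"gripper":1.5,"travel":[-0.25,-0.003,0.001],"rot":[0,-0.001,-0.0192]},
    {"gripper":1.5,"travel":[-0.25,-0.003,0.001],"rot":[0,-0.0015,-0.0192]},
    {"gripper":1.5,"travel":[-0.25,-0.003,0],"rot":[0,-0.0015,-0.0192]}
  ]
}}

```text
time_s: 12.58
ee_pos: [0.488, -0.1165, 0.1006]
tool_rot: [1.456, 2.767, -0.004]
ft_force: [-0.3, -0.0, -3.6]
gripper_width: 0.0239
gripper_force: 26.1
```

```bash
python3 -c "
from h import *
err(.1494);mom()"
```

```text
fwd 0.6 lat 0.6 z -0.6 yaw -0.0004 | F fwd -0.13 lat -0.22 z -3.58 M [0.04 0.08 0.03] g 0.0239 t 12.6
Mpitch 0.076 Mroll -0.044 Mz -0.03 pitch -0.0143 roll 0.005
```

Emit:
{"op": "servo_tool", "data": {
  "increments": [
    {"gripper":1.5,"travel":[-0.1,0,0.03],"rot":[0,0.005,-0.0077]},
    {"gripper":1.5,"travel":[-0.25,-0.003,0.02],"rot":[0,0.003,-0.0192]},
    {"gripper":1.5,"travel":[-0.15,0,0.005],"rot":[0,0,-0.0115]}
  ]
}}

```text
time_s: 12.83
ee_pos: [0.4905, -0.1206, 0.1001]
tool_rot: [1.407, 2.801, 0.002]
ft_force: [-1.9, 1.4, 0.0]
gripper_width: 0.0238
gripper_force: 26.6
```

```bash
python3 -c "
from h import *
err(.1544);mom()"
```

```text
fwd 0.5 lat 0.3 z -1.2 yaw -0.001 | F fwd -2.26 lat -0.67 z 0.0 M [ 0.24  0.69 -0.  ] g 0.0238 t 12.8
Mpitch 0.606 Mroll -0.405 Mz 0.001 pitch -0.0055 roll 0.0042
```

Emit:
{"op": "servo_tool", "data": {
  "increments": [
    {"gripper":1.5,"travel":[-0.25,-0.003,0],"rot":[0,-0.001,-0.0192]},
    {"gripper":1.5,"travel":[-0.25,-0.003,0],"rot":[0,-0.001,-0.0192]},
    {"gripper":1.5,"travel":[-0.25,-0.003,0],"rot":[0,-0.001,-0.0192]}
  ]
}}

```text
time_s: 13.08
ee_pos: [0.4948, -0.1264, 0.1002]
tool_rot: [1.324, 2.838, -0.001]
ft_force: [-4.2, 1.4, 2.3]
gripper_width: 0.0241
gripper_force: 26.8
```

```bash
python3 -c "
from h import *
err(.1619);mom()"
```

```text
fwd 0.3 lat 0.4 z -1.2 yaw -0.0004 | F fwd -3.73 lat -2.34 z 2.3 M [ 0.39  1.   -0.  ] g 0.0241 t 13.1
Mpitch 0.939 Mroll -0.512 Mz 0.001 pitch -0.009 roll 0.0037
```

Emit:
{"op": "servo_tool", "data": {
  "increments": [
    {"gripper":1.5,"travel":[0,-0.03,-0.05],"rot":[0,0,0]},
    {"gripper":1.5,"travel":[0,-0.02,-0.05],"rot":[0,0,0]},
    {"gripper":1.5,"travel":[0,0,0],"rot":[0,0,0]}
  ]
}}

```text
time_s: 13.33
ee_pos: [0.4957, -0.1269, 0.1013]
tool_rot: [1.326, 2.835, 0.0]
ft_force: [0.3, 0.1, -2.3]
gripper_width: 0.0236
gripper_force: 26.1
```

```bash
python3 -c "
from h import *
err(.1619);mom()"
```

```text
fwd 1.2 lat 0.7 z -0.1 yaw -0.0027 | F fwd 0.1 lat 0.25 z -2.34 M [-0.12  0.07  0.03] g 0.0236 t 13.3
Mpitch -0.047 Mroll -0.136 Mz -0.029 pitch -0.0109 roll 0.0054
```

Emit:
{"op": "servo_tool", "data": {
  "increments": [
    {"gripper":1.5,"travel":[-0.2,-0.01,-0.003],"rot":[0,-0.002,-0.014]},
    {"gripper":1.5,"travel":[-0.2,-0.01,-0.003],"rot":[0,-0.002,-0.016]},
    {"gripper":1.5,"travel":[-0.2,-0.005,-0.003],"rot":[0,-0.002,-0.016]}
  ]
}}

```text
time_s: 13.58
ee_pos: [0.4991, -0.1315, 0.1014]
tool_rot: [1.255, 2.861, -0.005]
ft_force: [-0.3, 0.2, -3.1]
gripper_width: 0.0235
gripper_force: 26.1
```

```bash
python3 -c "
from h import *
err(.1691);mom()"
```

```text
fwd -0.2 lat 0.4 z -0.2 yaw -0.0099 | F fwd -0.32 lat -0.08 z -3.1 M [ 0.02 -0.    0.02] g 0.0235 t 13.6
Mpitch 0.009 Mroll 0.015 Mz -0.019 pitch -0.0166 roll 0.0041
```

Emit:
{"op": "servo_tool", "data": {
  "increments": [
    {"gripper":1.5,"travel":[-0.2,-0.003,-0.003],"rot":[0,-0.002,-0.016]},
    {"gripper":1.5,"travel":[-0.2,-0.003,-0.003],"rot":[0,-0.002,-0.016]},
    {"gripper":1.5,"travel":[-0.2,-0.003,-0.003],"rot":[0,-0.002,-0.016]}
  ]
}}

```text
time_s: 13.83
ee_pos: [0.5029, -0.136, 0.1015]
tool_rot: [1.185, 2.886, -0.009]
ft_force: [0.6, 0.2, -2.8]
gripper_width: 0.0241
gripper_force: 26.1
```

```bash
python3 -c "
from h import *
err(.1751);mom()"
```

```text
fwd -0.3 lat 0.2 z -0.1 yaw -0.0083 | F fwd 0.26 lat 0.58 z -2.76 M [ 0.01  0.05 -0.04] g 0.0241 t 13.8
Mpitch 0.048 Mroll -0.028 Mz 0.036 pitch -0.0224 roll 0.0029
```

Emit:
{"op": "servo_tool", "data": {
  "increments": [
    {"gripper":1.5,"travel":[-0.25,0,-0.003],"rot":[0,-0.002,-0.021]},
    {"gripper":1.5,"travel":[-0.25,0,-0.003],"rot":[0,-0.002,-0.021]},
    {"gripper":1.5,"travel":[-0.25,0,-0.003],"rot":[0,-0.002,-0.021]}
  ]
}}

```text
time_s: 14.08
ee_pos: [0.5084, -0.1411, 0.1018]
tool_rot: [1.091, 2.917, -0.014]
ft_force: [0.1, -0.4, -2.8]
gripper_width: 0.0241
gripper_force: 26.1
```

```bash
python3 -c "
from h import *
err(.1823);mom()"
```

```text
fwd 0.0 lat 0.3 z -0.1 yaw -0.0002 | F fwd 0.29 lat -0.24 z -2.78 M [-0.01  0.06  0.01] g 0.0241 t 14.1
Mpitch 0.04 Mroll -0.044 Mz -0.011 pitch -0.0285 roll 0.0012
```

Emit:
{"op": "servo_tool", "data": {
  "increments": [
    {"gripper":1.5,"travel":[-0.25,0,-0.004],"rot":[0,-0.001,-0.02]},
    {"gripper":1.5,"travel":[-0.25,0,-0.004],"rot":[0,-0.001,-0.02]},
    {"gripper":1.5,"travel":[-0.25,0,-0.004],"rot":[0,-0.001,-0.02]}
  ]
}}

```text
time_s: 14.33
ee_pos: [0.5141, -0.1459, 0.1021]
tool_rot: [1.002, 2.946, -0.017]
ft_force: [0.1, -0.2, -3.1]
gripper_width: 0.0236
gripper_force: 26.1
```

```bash
python3 -c "
from h import *
err(.1898);mom()"
```

```text
fwd 0.1 lat 0.5 z 0.0 yaw 0.0019 | F fwd 0.15 lat -0.1 z -3.14 M [-0.03  0.06 -0.06] g 0.0236 t 14.3
Mpitch 0.031 Mroll -0.061 Mz 0.059 pitch -0.0314 roll -0.0005
```

Emit:
{"op": "servo_tool", "data": {
  "increments": [
    {"gripper":1.5,"travel":[-0.25,-0.005,-0.002],"rot":[0,-0.001,-0.019]},
    {"gripper":1.5,"travel":[-0.25,-0.005,-0.002],"rot":[0,-0.001,-0.019]},
    {"gripper":1.5,"travel":[-0.25,-0.005,-0.002],"rot":[0,-0.001,-0.019]},
    {"gripper":1.5,"travel":[-0.25,-0.005,-0.002],"rot":[0,-0.001,-0.019]}
  ]
}}

```text
time_s: 14.67
ee_pos: [0.5221, -0.152, 0.1025]
tool_rot: [0.889, 2.979, -0.02]
ft_force: [-1.6, -1.0, -2.0]
gripper_width: 0.0237
gripper_force: 26.1
```

```bash
python3 -c "
from h import *
err(.1999);mom()"
```

```text
fwd 0.0 lat 0.5 z 0.1 yaw 0.0 | F fwd -0.81 lat -1.75 z -2.0 M [-0.03  0.08 -0.02] g 0.0237 t 14.7
Mpitch 0.055 Mroll -0.066 Mz 0.017 pitch -0.0353 roll -0.0031
```

Emit:
{"op": "servo_tool", "data": {
  "increments": [
    {"gripper":1.5,"travel":[-0.25,-0.005,-0.002],"rot":[0,-0.001,-0.019]},
    {"gripper":1.5,"travel":[-0.25,-0.005,-0.002],"rot":[0,-0.001,-0.019]},
    {"gripper":1.5,"travel":[-0.25,-0.005,-0.002],"rot":[0,-0.001,-0.019]}
  ]
}}

```text
time_s: 14.92
ee_pos: [0.5283, -0.1561, 0.1029]
tool_rot: [0.803, 3.001, -0.023]
ft_force: [1.0, -0.1, -2.5]
gripper_width: 0.0242
gripper_force: 26.1
```

```bash
python3 -c "
from h import *
err(.2074);mom()"
```

```text
fwd 0.1 lat 0.5 z 0.1 yaw -0.0006 | F fwd 0.94 lat 0.48 z -2.49 M [ 0.02  0.03 -0.02] g 0.0242 t 14.9
Mpitch 0.038 Mroll 0.005 Mz 0.018 pitch -0.038 roll -0.0052
```

Emit:
{"op": "servo_tool", "data": {
  "increments": [
    {"gripper":1.5,"travel":[-0.25,-0.005,-0.001],"rot":[0,-0.001,-0.0192]},
    {"gripper":1.5,"travel":[-0.25,-0.005,-0.001],"rot":[0,-0.001,-0.0192]},
    {"gripper":1.5,"travel":[-0.25,-0.005,-0.001],"rot":[0,-0.001,-0.0192]}
  ]
}}

```text
time_s: 15.17
ee_pos: [0.5348, -0.1598, 0.1032]
tool_rot: [0.716, 3.02, -0.026]
ft_force: [0.3, -0.1, -3.4]
gripper_width: 0.0237
gripper_force: 26.1
```

```bash
python3 -c "
from h import *
err(.215);mom()"
```

```text
fwd -0.0 lat 0.5 z 0.1 yaw -0.0015 | F fwd 0.28 lat 0.05 z -3.43 M [-0.    0.06 -0.04] g 0.0237 t 15.2
Mpitch 0.049 Mroll -0.029 Mz 0.043 pitch -0.0406 roll -0.0074
```

Emit:
{"op": "servo_tool", "data": {
  "increments": [
    {"gripper":1.5,"travel":[-0.25,-0.005,-0.001],"rot":[0,0,-0.0192]},
    {"gripper":1.5,"travel":[-0.25,-0.005,-0.001],"rot":[0,0,-0.0192]},
    {"gripper":1.5,"travel":[-0.25,-0.005,-0.001],"rot":[0,0,-0.0192]}
  ]
}}

```text
time_s: 15.42
ee_pos: [0.5415, -0.1632, 0.1035]
tool_rot: [0.628, 3.04, -0.027]
ft_force: [0.0, 0.2, -3.1]
gripper_width: 0.0236
gripper_force: 26.1
```

```bash
python3 -c "
from h import *
err(.2225);mom()"
```

```text
fwd 0.1 lat 0.5 z 0.1 yaw -0.0016 | F fwd -0.06 lat 0.17 z -3.12 M [0.06 0.04 0.01] g 0.0236 t 15.4
Mpitch 0.058 Mroll 0.037 Mz -0.005 pitch -0.0401 roll -0.0098
```

Emit:
{"op": "servo_tool", "data": {
  "increments": [
    {"gripper":1.5,"travel":[-0.25,-0.01,-0.001],"rot":[0,0,-0.0195]},
    {"gripper":1.5,"travel":[-0.25,-0.01,-0.001],"rot":[0,0,-0.0195]},
    {"gripper":1.5,"travel":[-0.25,-0.01,-0.001],"rot":[0,0,-0.0125]}
  ]
}}

```text
time_s: 15.67
ee_pos: [0.5483, -0.1663, 0.1039]
tool_rot: [0.55, 3.056, -0.029]
ft_force: [0.1, -0.3, -2.9]
gripper_width: 0.0238
gripper_force: 26.1
```

```bash
python3 -c "
from h import *
err(.230);mom()"
```

```text
fwd 0.1 lat 0.5 z 0.1 yaw -0.0003 | F fwd 0.17 lat -0.21 z -2.92 M [ 0.02  0.11 -0.02] g 0.0238 t 15.7
Mpitch 0.108 Mroll -0.016 Mz 0.023 pitch -0.0395 roll -0.0118
```

Emit:
{"op": "servo_tool", "data": {
  "increments": [
    {"gripper":1.5,"travel":[-0.2,-0.01,-0.001],"rot":[0,0,0]},
    {"gripper":1.5,"travel":[-0.2,-0.01,-0.001],"rot":[0,0,0]},
    {"gripper":1.5,"travel":[-0.2,-0.01,-0.001],"rot":[0,0,0]}
  ]
}}

```text
time_s: 15.92
ee_pos: [0.5537, -0.1687, 0.1041]
tool_rot: [0.554, 3.055, -0.029]
ft_force: [-0.1, 0.1, -2.9]
gripper_width: 0.0235
gripper_force: 26.1
```

```bash
python3 -c "
from h import *
err(.236);mom()"
```

```text
fwd -0.0 lat 0.4 z 0.0 yaw -0.0024 | F fwd -0.12 lat 0.08 z -2.88 M [ 0.05  0.07 -0.02] g 0.0235 t 15.9
Mpitch 0.084 Mroll 0.017 Mz 0.02 pitch -0.0394 roll -0.0117
```

Emit:
{"op": "servo_tool", "data": {
  "increments": [
    {"gripper":1.5,"travel":[-0.2,-0.01,-0.002],"rot":[0,0,0]},
    {"gripper":1.5,"travel":[-0.2,-0.01,-0.002],"rot":[0,0,0]},
    {"gripper":1.5,"travel":[-0.2,-0.01,-0.002],"rot":[0,0,0]}
  ]
}}

```text
time_s: 16.17
ee_pos: [0.5593, -0.171, 0.1045]
tool_rot: [0.553, 3.055, -0.029]
ft_force: [-0.1, 0.5, -2.1]
gripper_width: 0.0235
gripper_force: 26.1
```

```bash
python3 -c "
from h import *
err(.242);mom()"
```

```text
fwd -0.0 lat 0.2 z 0.1 yaw -0.0021 | F fwd -0.29 lat 0.38 z -2.07 M [0.02 0.05 0.01] g 0.0235 t 16.2
Mpitch 0.053 Mroll 0.005 Mz -0.013 pitch -0.0395 roll -0.0117
```

Emit:
{"op": "servo_tool", "data": {
  "increments": [
    {"gripper":1.5,"travel":[-0.15,0,-0.002],"rot":[0,0,0]},
    {"gripper":1.5,"travel":[-0.15,0,-0.002],"rot":[0,0,0]}
  ]
}}

```text
time_s: 16.33
ee_pos: [0.5621, -0.172, 0.1046]
tool_rot: [0.553, 3.055, -0.029]
ft_force: [0.6, 1.3, -3.2]
gripper_width: 0.0241
gripper_force: 26.1
```

```bash
python3 -c "
from h import *
err(.245);mom()"
```

```text
fwd -0.0 lat 0.2 z 0.1 yaw -0.0021 | F fwd 0.07 lat 1.43 z -3.21 M [0.03 0.04 0.07] g 0.0241 t 16.3
Mpitch 0.044 Mroll 0.018 Mz -0.071 pitch -0.0396 roll -0.0117
```

Emit:
{"op": "servo_tool", "data": {
  "increments": [
    {"gripper":1.5,"travel":[-0.12,0,-0.002],"rot":[0,0,0]},
    {"gripper":1.5,"travel":[-0.12,0,-0.002],"rot":[0,0,0]}
  ]
}}

```text
time_s: 16.5
ee_pos: [0.5643, -0.1729, 0.1048]
tool_rot: [0.553, 3.055, -0.029]
ft_force: [0.5, -0.4, -2.9]
gripper_width: 0.0238
gripper_force: 26.1
```

```bash
python3 -c "
from h import *
err(.2474);mom()"
```

```text
fwd -0.1 lat 0.2 z 0.1 yaw -0.0021 | F fwd 0.62 lat -0.25 z -2.92 M [0.04 0.1  0.01] g 0.0238 t 16.5
Mpitch 0.103 Mroll 0.003 Mz -0.009 pitch -0.0396 roll -0.0117
```

Emit:
{"op": "servo_tool", "data": {
  "increments": [
    {"gripper":1.5,"travel":[-0.1,0,-0.002],"rot":[0,0,0]},
    {"gripper":1.5,"travel":[-0.06,0,-0.002],"rot":[0,0,0]}
  ]
}}

```text
time_s: 16.67
ee_pos: [0.5658, -0.1735, 0.1049]
tool_rot: [0.553, 3.055, -0.029]
ft_force: [0.2, -1.0, -2.6]
gripper_width: 0.0237
gripper_force: 26.1
```

```bash
python3 -c "
from h import *
err(.249);mom()"
```

```text
fwd -0.0 lat 0.2 z 0.1 yaw -0.0021 | F fwd 0.53 lat -0.87 z -2.64 M [0.05 0.09 0.01] g 0.0237 t 16.7
Mpitch 0.098 Mroll 0.02 Mz -0.011 pitch -0.0397 roll -0.0117
```

Not at the stop yet, so I creep on until the force rises.

Emit:
{"op": "servo_tool", "data": {
  "increments": [
    {"gripper":1.5,"travel":[-0.1,0,-0.001],"rot":[0,0,0]},
    {"gripper":1.5,"travel":[-0.05,0,0],"rot":[0,0,0]}
  ]
}}

```text
time_s: 16.83
ee_pos: [0.5667, -0.1738, 0.1048]
tool_rot: [0.553, 3.056, -0.029]
ft_force: [-2.1, 0.8, -0.5]
gripper_width: 0.0239
gripper_force: 26.0
```

```bash
python3 -c "
from h import *
err(.2505);mom()"
```

```text
fwd -0.6 lat 0.2 z 0.0 yaw -0.0021 | F fwd -2.25 lat 0.06 z -0.46 M [0.24 0.52 0.01] g 0.0239 t 16.8
Mpitch 0.575 Mroll 0.039 Mz -0.014 pitch -0.0386 roll -0.0118
```

Emit:
{"op": "servo_tool", "data": {
  "increments": [
    {"gripper":1.5,"travel":[-0.1,0,-0.001],"rot":[0,0,0]},
    {"gripper":1.5,"travel":[-0.05,0,0],"rot":[0,0,0]}
  ]
}}

```text
time_s: 17.0
ee_pos: [0.5675, -0.1742, 0.1048]
tool_rot: [0.553, 3.057, -0.029]
ft_force: [-5.2, 1.5, 1.4]
gripper_width: 0.0235
gripper_force: 25.3
```

```bash
python3 -c "
from h import *
err(.252);mom()"
```

```text
fwd -1.2 lat 0.1 z -0.2 yaw -0.002 | F fwd -5.39 lat -0.38 z 1.36 M [ 0.65  1.25 -0.02] g 0.0235 t 17.0
Mpitch 1.397 Mroll 0.175 Mz 0.012 pitch -0.0374 roll -0.0121
```

Emit:
{"op": "servo_tool", "data": {
  "increments": [
    {"gripper":1.5,"travel":[0.06,0,0.0],"rot":[0,0,0]},
    {"gripper":1.5,"travel":[0,0,0.03],"rot":[0,0,0]},
    {"gripper":1.5,"travel":[0,0,0.0],"rot":[0,0,0]}
  ]
}}

```text
time_s: 17.25
ee_pos: [0.5674, -0.1742, 0.1045]
tool_rot: [0.553, 3.056, -0.029]
ft_force: [-3.6, 1.9, -2.3]
gripper_width: 0.0236
gripper_force: 24.9
```

```bash
python3 - <<'E'
from h import *
err(.2514);mom()
a=snapshot("scene");b=snapshot("top");u=proj("scene",[[.575,-.175,.08]])[0].astype(int);v=proj("top",[[.575,-.175,.08]])[0].astype(int)
save('h1.png',np.hstack([I[q[1]-35:q[1]+25,q[0]-25:q[0]+25] for I,q in((a,u),(b,v))]),8)
E
```

```text
fwd -0.7 lat 0.1 z -0.3 yaw -0.0021 | F fwd -3.99 lat 0.55 z -2.33 M [ 0.38  1.02 -0.04] g 0.0236 t 17.2
Mpitch 1.09 Mroll -0.006 Mz 0.028 pitch -0.0387 roll -0.012
```

View pics/h1.png

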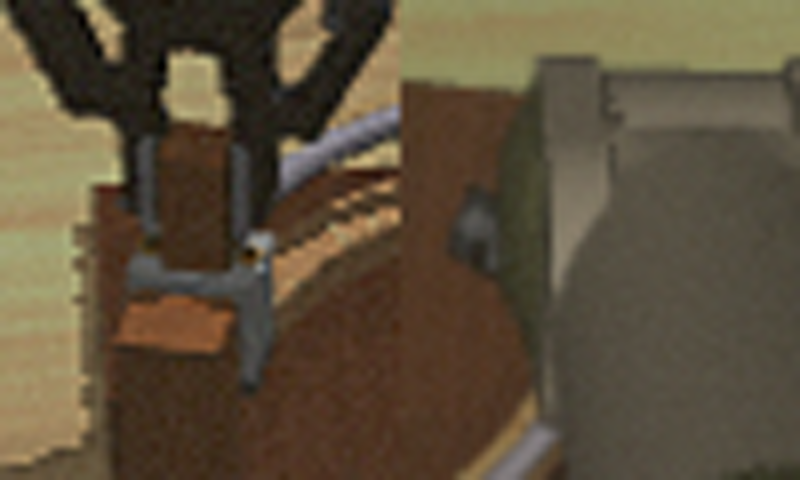

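The guide sits against the stop disc, right behind the orange post top at about (175,320) of the crop, and the fingers are clear of the post. I release and lift.

Emit:
{"op": "servo_tool", "data": {
  "increments": [
    {"gripper":2.4,"travel":[0,0,0],"rot":[0,0,0]},
    {"gripper":2.7,"travel":[0,0,0],"rot":[0,0,0]},
    {"gripper":3.5,"travel":[0,0,0],"rot":[0,0,0]},
    {"gripper":4.5,"travel":[0,0,0],"rot":[0,0,0]},
    {"gripper":5,"travel":[0,0,0],"rot":[0,0,0]}
  ],
  "squeeze": 20
}}

```text
time_s: 17.77
ee_pos: [0.5687, -0.1744, 0.105]
tool_rot: [0.553, 3.053, -0.029]
ft_force: [-0.6, -0.1, 0.0]
gripper_width: 0.0497
gripper_force: 0.0
```

Emit:
{"op": "servo_tool", "data": {
  "increments": [
    {"gripper":5,"travel":[0,0,-0.5],"rot":[0,0,0]},
    {"gripper":5,"travel":[0,0,-1],"rot":[0,0,0]},
    {"gripper":5,"travel":[0,0,-2],"rot":[0,0,0]},
    {"gripper":5,"travel":[0,0,-2.5],"rot":[0,0,0]},
    {"gripper":5,"travel":[0,0,-3],"rot":[0,0,0]}
  ]
}}

```text
time_s: 18.18
ee_pos: [0.5644, -0.1718, 0.1955]
tool_rot: [0.553, 3.057, -0.029]
ft_force: [-0.5, -0.3, 0.6]
gripper_width: 0.0499
gripper_force: 0.0
```

Emit:
{"op": "servo_tool", "data": {
  "increments": [
    {"gripper":5,"travel":[2,0,-3],"rot":[0,0,0]},
    {"gripper":5,"travel":[3.5,0,-2],"rot":[0,0,0]},
    {"gripper":5,"travel":[3.5,0,-1],"rot":[0,0,0]},
    {"gripper":5,"travel":[2.5,0,0],"rot":[0,0,0]},
    {"gripper":5,"travel":[0,0,0],"rot":[0,0,0]}
  ]
}}

```text
time_s: 18.6
ee_pos: [0.4506, -0.129, 0.2515]
tool_rot: [0.552, 3.056, -0.03]
ft_force: [-0.4, 0.2, 0.2]
gripper_width: 0.0502
gripper_force: 0.0
```

```bash
python3 - <<'E'
from h import *
st()
p=np.array([.0295,-.0756,.075]);
q=tf(np.array([[.0295,-.0756,.048]]),P0)[0];yaw=P0[2]-.271
print("home",q)
out=[]
for c in("scene","top"):
    I=snapshot(c);u=proj(c,[q])[0].astype(int);x0,y0=u-[25,35];f=8
    J=cv2.resize(I[y0:y0+60,x0:x0+50],None,fx=f,fy=f,interpolation=cv2.INTER_CUBIC)
    for B in GUIDE:
        w=(proj(c,tf(B,[q[0],q[1],yaw,.0465]))-[x0,y0]+.5)*f
        for i in range(8):
            for j in range(i):
                if bin(i^j).count('1')==1: cv2.line(J,tuple(map(int,w[i])),tuple(map(int,w[j])),(255,255,0),1)
    out.append(J)
save('h2.png',np.hstack(out))
E
```

```text
t 18.6 pos [ 0.4506 -0.129   0.2515] th 1.213 zax [ 0.032 -0.026 -0.999] F [-0.38  0.16  0.17] M [ 0.04  0.14 -0.01] w 0.0502 0.0
home [ 0.56953631 -0.17504302  0.048     ]
```

View pics/h2.png

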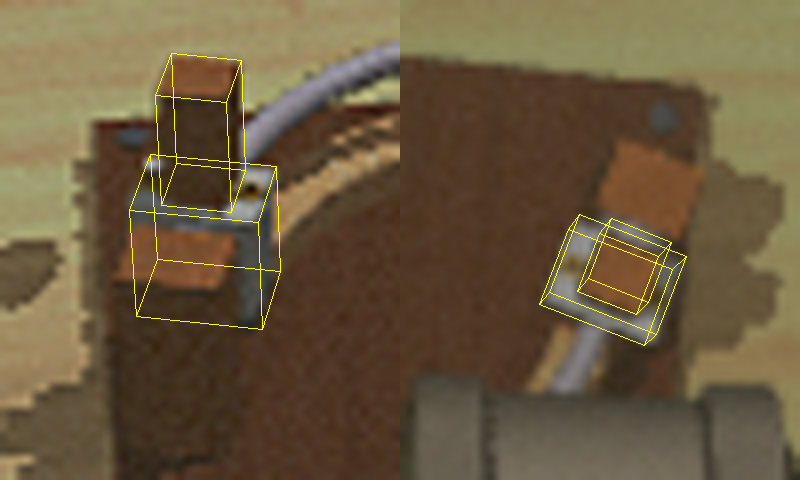

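```bash
python3 -c "
from cell import arm
print(arm.job_done())"
```

```text
the job is handed in; nothing more can be done
None
```

The drill guide is threaded on the rod, slid round the bend against the stop, and released; I handed the job in at about 19 s. The highest force I read was about 5.5 N, and the final pictures show the guide at home, but the hand-in returned no verdict.

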